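Close a sample tub with one turn of the lid press

ROBOT

A 6-joint arm with a two-finger parallel gripper is mounted at the origin on the work surface. World frame = base frame: x ahead of the robot, y to its left, z up, the work surface at z = 0. Lengths are in m, angles in rad, forces in N, time in s.
With the tool pointing down it reaches from about 0.425 to 0.95 m from the base axis. Payload 3.5 kg.
Tool frame: the origin (TCP) lies midway between the tips of the shut fingers; the grasp point (between the pads) lies 19 mm behind it; x points along the fingers, y is the direction in which the jaws open and shut, and the axes are right-handed (so a half turn about x gives the same grasp; the last joint's range is limited). The gripper opens to 85 mm and grips with 20 to 120 N. Pads are 22 mm wide; open, the fingers measure 114 mm over their backs; the gripper's body (76 mm by 85 mm) begins 54 mm behind the grasp point. The pads swing forward as they close: fully open they stand 13 mm farther back than shut.
Start: joints at [-0.15, 0.286, 1.577, -0, 1.279, -0.15], TCP at [0.675, 0, 0.231] pointing down, gripper open.
Joint ranges: [-2.77, 2.77], [-0.9, 2.22], [0.21, 2.48], [-1.53, 4.67], [0.24, 2.81], [-2.84, 2.84]. Speed limits (rad/s): [2.79, 2.79, 3.14, 3.14, 3.14, 3.14].

INTERFACE

Orientations are given as a unit quaternion [x, y, z, w].
In Python, from plant import sensors, optics, ctrl gives the robot as it stands.
- The arm moves only by the tool arm_command, never from a script. Its argument "increments" is a list that holds one entry, the list of rows, each a list of 4 numbers: the shift along the tool's x, y, z in cm, then the turn about the tool's x in rad. A call has 1 to 20 rows; each row shifts and turns the commanded pose from where the row before left it, along the tool's axes as they then stand; what a row does not reach is not made up. A row lasts 1/8 s, in which the tool goes at most 62.5 mm and 10.7 degrees, less where a joint would pass 70% of its speed; a pose out of reach is approached as far as the arm can. A call with a gripper value outside its range is refused whole. "grip" is the finger opening in cm, from 0 to 8.54, set as the call begins (left out, the last holds). The fingers move at their own pace and stop on an object; "grip_force" is the grip in N (left out, the last holds). Time passes only in rows, so rows that do not move let the fingers close. It gives the time, the measured TCP pose, the force and the opening at its end, in the units of the state.
- sensors.get_state(): the state, without advancing time (a new reading comes with each control period).
- optics.read_camera(name): name is "scene" or "side" or "wrist"; returns the picture (480x640x3 uint8, blue, green, red); there is no depth.
- optics.camera_model(name): a dict with "camera_matrix" (3x3 intrinsics, pixels), "dist" ([k1, k2, p1, p2, k3] as OpenCV has them; the pictures are not rectified), "world_from_camera" (4x4, takes a point from camera to world coordinates); the wrist camera has in their place "mount" (4x4, takes a point from camera to tool coordinates, whose origin is the TCP and whose axes are the tool frame's). Camera axes: x right, y up, looking along -z (the intrinsics and any distortion apply to the point x, -y, -z); pixel columns grow to the right and rows downward; lengths in m; the calibration is good to about 2 mm. A picture is of the moment at which its call begins: read the wrist's pose just before it. camera_model takes no time and is no camera call.
- ctrl.sign_off(): hands the job in, once; it reports no verdict.
Trained networks look in the newest picture that a camera, given by its name, has taken for a name from the list of things; names that differ only in an ending like _2 or _b are one class to them, and where a whole thing is asked for, a point or a joint stands for the part that bears it (a point fixed in the world has none). Each returns a list of dicts, best first, with "conf" (0 to 1); they miss things now and then, are a little off and sometimes report something else, mostly with a low value. They report only what shows in the picture. A call takes as long as a camera call.
- optics.boxes_of(camera, query): "at" ([row, column] in pixels, amid what is visible of it).
- optics.place_of(camera, query): "at" ([row, column] in pixels: a listed point, or the origin of a listed thing).
The state is a dict: "time": time; "qpos": joint angles; "dq": joint speeds; "joint_efforts": joint torques, N m; "eef_pos": TCP position; "tcp_rot": TCP orientation; "contact_force": force on the tool from outside, world axes, zero at the start; "wrist_torque": the same for the moment, N m; "opening": opening from 0.0 (shut) to 1.0 (fully open).
Only numpy, scipy, OpenCV 4.12 (cv2) and the standard library are available. Lean on these libraries where they do the work, as an engineer would, in place of code of your own. Each camera call takes 0.05 s, during which the arm holds its last target.

TASK

Close the blue-lidded sample tub in the bench lid press: stand it in the nest of the press's sliding carriage, slide the carriage all the way in until it is felt to be hard against its stop, then turn the flywheel exactly one full turn, top of the wheel away from you, so that the ram presses the lid fully home and ends fully up again, with the handle back on top. Hold the handle lightly, force neither carriage nor wheel, let only the ram close the lid, leave the tub in the press, let go of the handle and leave everything else where it stands.

Things in the scene. Friction and masses are not known exactly. Their poses are not given: they have to be found in the camera images.
- tub_mid (a point): Centre of the open sample tub: clear-and-white round tub, 58 mm across, with a BLUE lid only laid on (6 mm gap under it). Underside 30 mm below this point; bare body up to 17 mm above it; lid 57 mm across, its top 38 mm above this point (32 mm once closed). About 0.16 kg. z up. Stands in one of three places on the tray. The lid moves only under about 30 N. Hold the tub by its body.
- lid (a joint): How far the blue lid has been pressed onto its tub, in m: 0 = laid on, proud; 0.006 = fully home.
- tub_w1: Bystander: finished sample tub, same size (58 mm across, 62 mm tall) with a WHITE lid fully closed, on the same tray, loose. Origin at the centre of its underside.
- tub_w2: Bystander: another finished white-lidded tub like tub_w1.
- tray: Shallow stainless tray, 150 x 290 x 16 mm (x, y, z of its frame), wall and floor 3 mm thick, fixed on the counter. Origin at the centre of its underside. The three tubs stand in it in a row along its y axis, about 85 mm apart, in any order.
- press: Bench lid press, grey-blue C-frame. Origin on the counter under the ram's axis; x from its front (robot side) to its back, y left, z up. Base x -165 to 100, y +-75, 20 mm high. Head x -30 to 100, y +-55, at heights 135 to 265. Under it the ram's white pad, 52 mm across, face 107 mm above the counter (91 at the bottom of the stroke). Flywheel on a 60 mm boss on its right (-y), carriage in front.
- nest (a point): Middle of the floor of the round nest in the carriage, where the tub's underside must stand: pocket 62 mm across, 6 mm deep, with a lead-in chamfer; floor 31 mm above the counter. The aluminium carriage is 88 x 88 mm, its top face 37 mm above the counter. Moves with the carriage. Axes as the press.
- knob (a point): Centre of the black upright knob at the front of the carriage, 88 mm in front (press -x) of the nest, 75 mm above the counter: 22 mm across, from 58 to 89 mm above the counter, on a 12 mm stem. Push the carriage by it. Moves with the carriage. Axes as the press.
- carriage (a joint): Carriage position in m along the press's x: 0 = drawn fully out to the front (starts at 0 to 0.02), 0.090 = fully in, against its hard stop, the nest under the ram. The gibs drag with about 13 N, so push on till clearly more (19 to 25 N) is felt; it stays where left. Contact forces on the carriage or knob, squeeze of both fingers included, must stay under 40 N in all.
- wheel_axis (a point): Point on the flywheel's level axis (press y direction), in the plane of the middle of the handle: 192 mm to the right (-y) of the press's origin, 215 mm above the counter. Fixed to the press; axes as the press. The flywheel is 150 mm in diameter; its outer face is 55 mm from this point towards the press, its inner face 77 mm.
- handle (a point): Middle of the black revolving handle that sticks out level from the flywheel's face, parallel to the axis and 50 mm from it: 28 mm in diameter, 84 mm long (42 mm either way of this point). It revolves freely on its own pin, so it may be held from above all the way round without turning the gripper. Contact forces on it, both fingers added, must stay under 60 N (hold with 15 to 20 N a finger).
- wheel (a joint): Flywheel angle in rad: 0 = ram up, handle straight above the axis (starts within 0.1 of it); grows as the wheel's top goes AWAY from the robot (handle to press +x, then down). 3.14 = ram at the bottom, 6.283 = one full turn. A backstop blocks it at -0.2. Drag 2 N at the handle; springs resist with up to 7 N, up to 13 N while the lid is squeezed (1.5 to 3.1), then push it on likewise. Stays where left near the top.
- pills: Bystander: small red bottle with a white cap, 42 mm across, 75 mm tall, loose. Origin at its underside.
- beaker: Bystander: steel cup, 76 mm across, 100 mm tall, loose. Origin at its underside.
- lids: Bystander: stack of three spare blue lids, 57 mm across, 37 mm tall, loose. Origin at its underside.
- soap: Bystander: blue soap bottle with a white cap, 68 mm across, 170 mm tall, loose. Origin at its underside.

How it is judged:
On the way, in this order (a step that is already met when the one before it is completed fails the run):
1. the tub stands in the nest of the carriage, its lid still proud, the flywheel not yet turned, the carriage not yet in (horizontal distance between tub_mid and nest below 0.004 m and z of tub_mid in the frame of nest below 0.0325 m and angle between tub_mid's own z axis and vertical below 0.06 rad and value of joint lid below 0.002 m and value of joint wheel below 0.4 rad and value of joint carriage below 0.075 m), for 0.2 s.
2. the carriage is home against its stop (within 1.2 mm) with the tub in it, the lid still proud, the flywheel not yet turned (horizontal distance between tub_mid and nest below 0.004 m and z of tub_mid in the frame of nest below 0.0325 m and angle between tub_mid's own z axis and vertical below 0.06 rad and value of joint carriage above 0.0888 m and value of joint lid below 0.002 m and value of joint wheel below 0.4 rad), for 0.2 s.
3. the flywheel has gone through the bottom of the stroke with the carriage home, and the ram has pressed the lid home (horizontal distance between tub_mid and nest below 0.004 m and z of tub_mid in the frame of nest below 0.0325 m and angle between tub_mid's own z axis and vertical below 0.06 rad and value of joint carriage above 0.0888 m and value of joint lid above 0.0045 m and value of joint wheel between 2.9 and 5 rad), for 0.1 s.
At the end, for the whole second after the job is handed in: The flywheel has made one full turn, at rest within 0.2 rad (11 degrees) of the ram-up position; the blue lid is home (within 1.5 mm); the tub stands upright in the nest (within 4 mm of its middle, on its floor); the carriage is within 1.2 mm of its inner stop; the handle is released (horizontal distance between tub_mid and nest below 0.004 m and z of tub_mid in the frame of nest below 0.0325 m and angle between tub_mid's own z axis and vertical below 0.06 rad and value of joint carriage above 0.0888 m and value of joint lid above 0.0045 m and value of joint wheel between 6.083 and 6.483 rad and velocity of joint wheel between -0.1 and 0.1 rad/s); the robot touches nothing.
It fails at once if the flywheel and its handle are forced: more than 60 N between the robot and the wheel or handle (all contacts added, the squeeze of both fingers included) (contact force between any of the arm, the fingers and wheel above 60 N).
It fails at once if the carriage is rammed or forced: more than 40 N between the robot and the carriage (all contacts added, squeeze included) (contact force between any of the fingers, the arm and carriage above 40 N).
It fails at once if a second stroke is begun: the flywheel is turned more than 0.35 rad past the full turn (value of joint wheel above 6.633 rad).
It fails at once if a bystander (white-lidded tubs, red bottle, cup, spare lids, soap) is shoved more than 25 mm or knocked over (distance of any of tub_w1, tub_w2, pills, beaker, lids, soap from where it was at the start of the episode above 0.025 m or angle between any of tub_w1, tub_w2, pills, beaker, lids, soap's own z axis and vertical above 0.5 rad).
It also fails if it takes over 72 s, if anything falls off the work surface, if the arm or the gripper's body presses on something with over 40 N, if the wrist force passes 120 N, or if a joint passes its speed limit or range.

## Working session

There is one attempt and no reset: what is moved stays moved. The work goes in short steps, Python scripts to look and compute and a tool call to move; the robot and the scene stay as the last step left them, time stands still between calls to the robot, and variables do not carry over. Pictures are saved under pics/ and viewed, and the job is handed in when it is done.

Besides the shell and the picture viewer there is one more tool, called after "Emit:" as name([rows], argument=value, ...), one row to a line, values as JSON. arm_command: Moves the arm, as the interface text tells. Its arguments: {"type":"object","properties":{"increments":{"type":"array","items":{"type":"array","items":{"type":"array","items":{"type":"number"}}}},"grip":{"type":"number"},"grip_force":{"type":"number"}},"required":["increments"]}

```bash
ls; mkdir -p pics; python3 - <<'E'
from plant import sensors, optics, ctrl
import cv2,numpy as np
print(sensors.get_state())
for c in ["scene","side","wrist"]:
    im=optics.read_camera(c); cv2.imwrite(f"pics/{c}0.png",im)
    m=optics.camera_model(c); print(c,{k:np.round(v,4).tolist() for k,v in m.items()})
E
```

```text
pics
{'time': 0.0, 'qpos': array([-1.50015744e-01,  2.87164289e-01,  1.57817360e+00, -1.09756104e-06,
        1.27858271e+00, -1.50008724e-01]), 'dq': array([-0.00013726,  0.00083157,  0.00028437, -0.0004017 ,  0.00233071,
        0.00131886]), 'joint_efforts': array([-1.79628755e-04, -4.05981302e+01, -2.92628127e+01, -1.54224781e-04,
        5.81841552e-03,  3.74769741e-06]), 'eef_pos': array([6.74348781e-01, 1.17133560e-04, 2.29949928e-01]), 'tcp_rot': array([ 0.49951257,  0.50066019, -0.50049011,  0.49933578]), 'contact_force': array([ 0.57342601, -0.68113644, -1.11150597]), 'wrist_torque': array([-0.02058694,  0.01652658,  0.03449436]), 'opening': 1.0005096808260714}
scene {'camera_matrix': [[454.8917, 0.0, 323.5644], [0.0, 454.8917, 239.6549], [0.0, 0.0, 1.0]], 'dist': [-0.0992, 0.0, 0.0, 0.0, 0.0], 'world_from_camera': [[0.0703, -0.7056, 0.7051, 1.3903], [0.9974, 0.0591, -0.0403, -0.0027], [-0.0133, 0.7062, 0.7079, 1.0394], [0.0, 0.0, 0.0, 1.0]]}
side {'camera_matrix': [[606.3383, 0.0, 320.8354], [0.0, 606.3383, 236.6403], [0.0, 0.0, 1.0]], 'dist': [-0.1854, 0.0, 0.0, 0.0, 0.0], 'world_from_camera': [[-0.9869, 0.0947, -0.1304, 0.3208], [-0.1611, -0.5686, 0.8067, 1.2753], [0.0023, 0.8171, 0.5764, 1.0339], [0.0, 0.0, 0.0, 1.0]]}
wrist {'camera_matrix': [[344.3976, 0.0, 313.988], [0.0, 344.3976, 238.0064], [0.0, 0.0, 1.0]], 'dist': [-0.0652, 0.0, 0.0, 0.0, 0.0], 'mount': [[-0.0015, 0.2861, -0.9582, -0.1425], [1.0, -0.0005, -0.0017, 0.0004], [-0.001, -0.9582, -0.2861, -0.0733], [0.0, 0.0, 0.0, 1.0]]}
```

View pics/scene0.png

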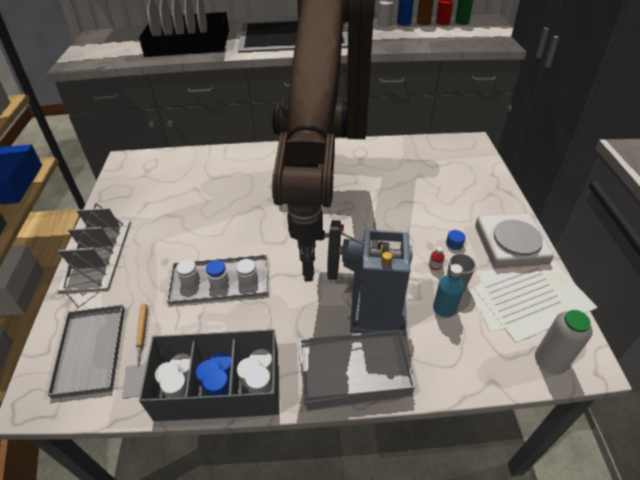

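View pics/side0.png

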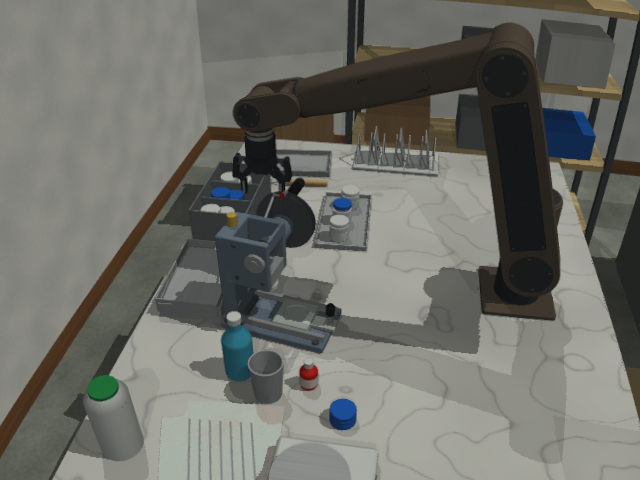

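View pics/wrist0.png

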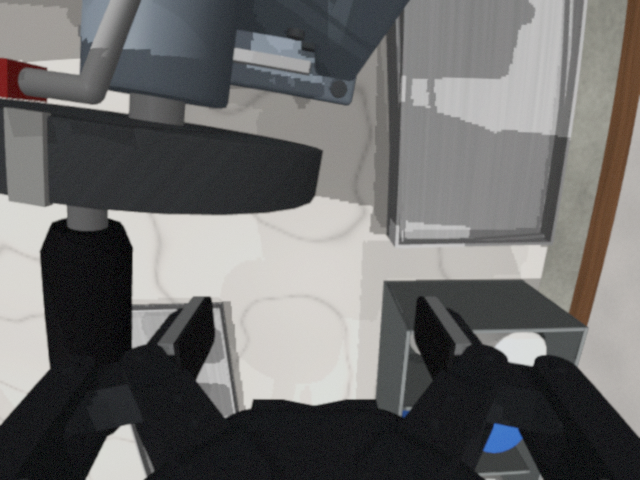

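Scene shows the tray at (218,280) with the blue-lidded tub in the middle (216,270), and the press at (383,280). The side view shows the carriage knob at (331,310). Next I'll triangulate.

```bash
cat > h.py <<'E'
from plant import sensors, optics, ctrl
import cv2,numpy as np
from scipy.spatial.transform import Rotation as R
from scipy.optimize import least_squares
np.set_printoptions(precision=4,suppress=True)
def T_of(c,st=None):
    m=optics.camera_model(c)
    if 'world_from_camera' in m: return m,np.array(m['world_from_camera'])
    st=st or sensors.get_state()
    T=np.eye(4);T[:3,:3]=R.from_quat(st['tcp_rot']).as_matrix();T[:3,3]=st['eef_pos']
    return m,T@np.array(m['mount'])
def proj(c,P,st=None):
    m,T=T_of(c,st); P=np.atleast_2d(P).astype(float)
    p=(P-T[:3,3])@T[:3,:3]; p=p*[1,-1,-1]
    q,_=cv2.projectPoints(p,np.zeros(3),np.zeros(3),np.array(m['camera_matrix']),np.array(m['dist']))
    return q[:,0,:]
def ray(c,at,st=None):
    m,T=T_of(c,st)
    u=cv2.undistortPoints(np.array([[[at[1],at[0]]]],float),np.array(m['camera_matrix']),np.array(m['dist']))[0,0]
    d=T[:3,:3]@np.array([u[0],-u[1],-1.]);return T[:3,3],d/np.linalg.norm(d)
def tri(obs):
    A=np.zeros((3,3));b=np.zeros(3);L=[]
    for c,at,st in obs:
        o,d=ray(c,at,st);M=np.eye(3)-np.outer(d,d);A+=M;b+=M@o;L.append((o,d))
    x=np.linalg.solve(A,b)
    return x,[float(np.linalg.norm(np.cross(x-o,d))) for o,d in L]
def onz(c,at,z,st=None):
    o,d=ray(c,at,st);return o+d*(z-o[2])/d[2]
E
python3 - <<'E'
from h import *
for c in ["scene","side"]:
    optics.read_camera(c)
    for q in ["tub_mid","tub_w1","tray","press","nest","knob","wheel_axis","handle","pills","beaker","lids","soap"]:
        r=optics.place_of(c,q)
        print(c,q,[(round(x['conf'],2),np.round(x['at'],1).tolist()) for x in r[:3]])
print(sensors.get_state()['time'])
E
```

```text
scene tub_mid [(0.64, [274.0, 218.1])]
scene tub_w1 [(0.95, [280.8, 192.0]), (0.76, [280.2, 246.8]), (0.32, [231.1, 307.3])]
scene tray [(0.62, [279.8, 220.2]), (0.39, [304.6, 378.3])]
scene press [(0.59, [309.0, 378.6])]
scene nest []
scene knob [(0.51, [247.3, 376.9])]
scene wheel_axis []
scene handle [(0.85, [231.9, 309.0])]
scene pills [(0.65, [265.9, 432.4]), (0.58, [274.0, 220.3])]
scene beaker [(0.87, [285.6, 455.5])]
scene lids [(0.77, [243.0, 456.1])]
scene soap [(0.69, [309.8, 444.3])]
side tub_mid [(0.77, [211.5, 340.8]), (0.49, [316.9, 293.8])]
side tub_w1 [(0.87, [235.7, 337.5]), (0.8, [207.2, 350.3])]
side tray [(0.78, [221.2, 344.3])]
side press [(0.91, [318.0, 269.6])]
side nest [(0.77, [317.4, 294.8])]
side knob [(0.72, [312.0, 326.0])]
side wheel_axis []
side handle [(0.92, [188.4, 291.6]), (0.29, [390.1, 271.1])]
side pills [(0.61, [385.9, 308.1])]
side beaker [(0.64, [392.1, 269.4]), (0.29, [317.5, 295.5])]
side lids [(0.55, [417.6, 341.4])]
side soap []
1.45
```

```bash
python3 - <<'E'
from h import *
def t(n,a,b):
    x,e=tri([("scene",a,None),("side",b,None)]);print(n,x,np.array(e))
t("tub",[274,218.1],[211.5,340.8])
t("handle",[231.9,309],[188.4,291.6])
t("pills",[265.9,432.4],[385.9,308.1]);t("lids",[243,456.1],[417.6,341.4]);t("beaker",[285.6,455.5],[392.1,269.4])
t("press",[309,378.6],[318,269.6])
print("tub side z",onz("side",[211.5,340.8],.033),"scene",onz("scene",[274,218.1],.033))
print("nest",onz("side",[317.4,294.8],.031));print("knob",onz("side",[312,326],.075))
print("press",onz("side",[318,269.6],0),onz("scene",[309,378.6],0))
for a in [[280.8,192],[280.2,246.8]]: print("w",onz("scene",a,.003))
for a in [[235.7,337.5],[207.2,350.3]]: print("w side",onz("side",a,.003))
print(onz("scene",[279.8,220.2],0),onz("side",[221.2,344.3],0),"soap",onz("scene",[309.8,444.3],0))
print(proj("scene",[[0.6,0,.2]]),R.from_quat(sensors.get_state()['tcp_rot']).as_matrix())
im=cv2.imread("pics/scene0.png")[200:360,280:500];cv2.imwrite("pics/sc.png",cv2.resize(im,None,fx=3.5,fy=3.5,interpolation=cv2.INTER_CUBIC))
im=cv2.imread("pics/side0.png")[160:360,190:390];cv2.imwrite("pics/si.png",cv2.resize(im,None,fx=3,fy=3,interpolation=cv2.INTER_CUBIC))
E
```

```text
tub [ 0.5077 -0.2626  0.0362] [0.0007 0.0007]
handle [0.5972 0.009  0.2693] [0.0028 0.0028]
pills [ 0.4898  0.3856 -0.0112] [0.0034 0.0034]
lids [0.4066 0.4776 0.0032] [0.002 0.002]
beaker [ 0.573  0.43  -0.003] [0.0026 0.0026]
press [ 0.6298  0.1906 -0.0105] [0.0046 0.0046]
tub side z [ 0.5086 -0.2664  0.033 ] scene [ 0.504  -0.2639  0.033 ]
nest [0.5551 0.2169 0.031 ]
knob [0.4765 0.2331 0.075 ]
press [0.624  0.1969 0.    ] [0.642 0.191 0.   ]
w [ 0.4986 -0.3484  0.003 ]
w [ 0.5088 -0.1833  0.003 ]
w side [ 0.5061 -0.1802  0.003 ]
w side [ 0.4879 -0.3426  0.003 ]
[ 0.4985 -0.264   0.    ] [ 0.4968 -0.2646  0.    ] soap [0.6608 0.3748 0.    ]
[[307.1032 253.4689]] [[ 0.  1.  0.]
 [-0.  0. -1.]
 [-1.  0.  0.]]
```

View pics/sc.png

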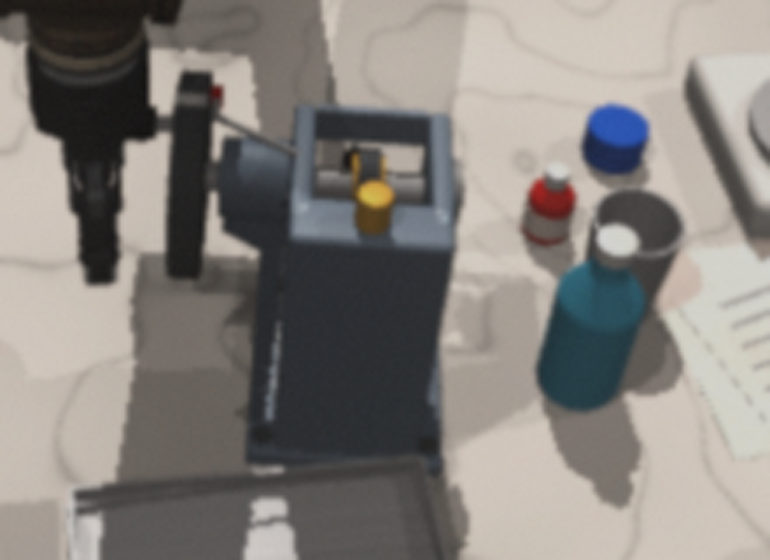

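View pics/si.png

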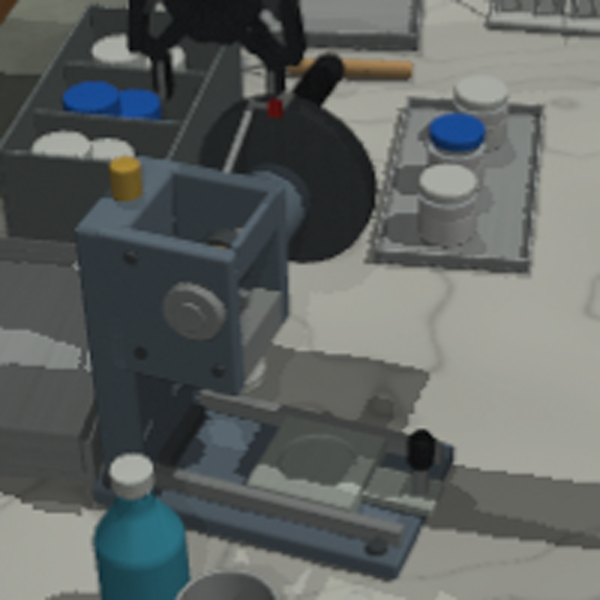

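```bash
cat > fit.py <<'E'
from h import *
S=lambda x,y:(190+x/3,160+y/3); C=lambda x,y:(280+x/3.5,200+y/3.5)
obs=[("side",S(235,262),(-.03,.055,.265)),("side",S(285,190),(-.03,-.055,.265)),("side",S(82,232),(.1,.055,.265)),
("side",S(390,578),(-.165,.075,0)),("side",S(453,447),(-.165,-.075,.02)),
("scene",C(290,240),(.1,-.055,.265)),("scene",C(456,246),(.1,.055,.265)),("scene",C(297,106),(-.03,-.055,.265)),("scene",C(452,113),(-.03,.055,.265)),
("scene",C(249,458),(.1,-.075,.02)),("scene",C(441,462),(.1,.075,.02))]
def W(p,l):
    c,s=np.cos(p[2]),np.sin(p[2]);l=np.asarray(l);return np.array([p[0]+c*l[0]-s*l[1],p[1]+s*l[0]+c*l[1],l[2]])
def f(p):
    return np.concatenate([proj(c,W(p,l))[0]-px for c,px,l in obs])
r=least_squares(f,[.635,.19,-.2],loss='soft_l1')
if __name__=="__main__":
    print(r.x);print(f(r.x).reshape(-1,2))
    p=r.x
    for y in(.0,.02): print("nest@",y,W(p,(-.09+y,0,.031)),proj("side",W(p,(-.09+y,0,.031))),"knob",proj("side",W(p,(-.178+y,0,.075))),W(p,(-.178+y,0,.075)))
    print("axis",W(p,(0,-.192,.215)),"handle0",W(p,(0,-.192,.265)),proj("scene",W(p,(0,-.192,.265))),proj("side",W(p,(0,-.192,.265))))
E
python3 fit.py
```

```text
[ 0.6264  0.1944 -0.1708]
[[-2.6191 -1.255 ]
 [-0.2933 -3.9266]
 [-5.2609 -2.6563]
 [ 1.5539  1.0597]
 [ 0.1349 -2.1198]
 [-0.2457 -0.9371]
 [ 1.1336  0.5154]
 [-0.1289 -2.1267]
 [ 0.4287 -1.4195]
 [-0.5734 -2.7323]
 [ 1.265   0.2117]]
nest@ 0.0 [0.5377 0.2096 0.031 ] [[302.4304 316.2033]] knob [[337.313  310.7722]] [0.451  0.2246 0.075 ]
nest@ 0.02 [0.5574 0.2063 0.031 ] [[294.7334 314.3533]] knob [[329.2198 308.8981]] [0.4707 0.2212 0.075 ]
axis [0.5938 0.0051 0.215 ] handle0 [0.5938 0.0051 0.265 ] [[308.0584 233.254 ]] [[294.0624 188.4038]]
```

Emit:
arm_command([
  [[-5.5,0,0,-0.175],[-5.5,0,0,-0.175],[-5.5,0,0,-0.175],[0,0,0,-0.175],[0,0,0,-0.175],[0,0,0,-0.175],[0,0,0,-0.175],[0,0,0,-0.175],[0,3.6,-4.2,0],[0,3.6,-4.2,0],[0,3.6,-4.2,0],[0,3.6,-4.2,0],[2,3.6,-4.2,0],[5,0,0,0],[0,0,0,0]],
], grip=0)

```text
time: 3.32
eef_pos: [0.4959, 0.2131, 0.3216]
tcp_rot: [0.059, 0.708, -0.061, 0.701]
contact_force: [-0.3, -0.7, -0.3]
opening: 0.0
```

```bash
python3 - <<'E'
from h import *
st=sensors.get_state();print(st['time'],st['eef_pos'],st['qpos'],st['contact_force'],st['opening'])
print(R.from_quat(st['tcp_rot']).as_matrix())
im=optics.read_camera("wrist");cv2.imwrite("pics/w1.png",im)
for q in ["nest","knob","press"]:
    r=optics.place_of("wrist",q)
    print(q,[(round(x['conf'],2),np.round(x['at'],1).tolist(),onz("wrist",x['at'],dict(nest=.031,knob=.075,press=0)[q],st)) for x in r[:3]])
E
```

```text
3.325 [0.4959 0.2131 0.3216] [ 0.2179 -0.0662  1.7967 -0.0001  1.4205 -1.1833] [-0.2985 -0.7232 -0.3374] 0.00024461033093856315
[[-0.0092  0.1688  0.9856]
 [-0.0022  0.9856 -0.1688]
 [-1.     -0.0037 -0.0087]]
nest [(0.8, [241.3, 318.8], array([0.5556, 0.2091, 0.031 ]))]
knob [(0.98, [178.9, 319.4], array([0.4702, 0.2235, 0.075 ])), (0.65, [165.9, 444.3], array([0.4787, 0.3643, 0.075 ]))]
press [(0.79, [280.2, 315.4], array([0.6225, 0.1933, 0.    ])), (0.3, [179.2, 316.1], array([0.4784, 0.2186, 0.    ]))]
```

View pics/w1.png

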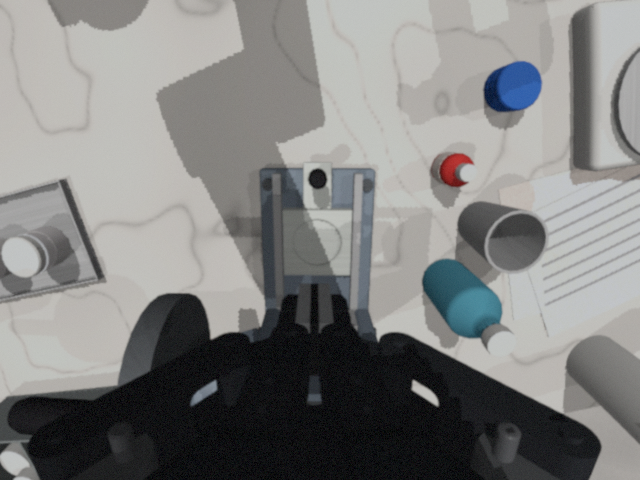

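Emit:
arm_command([
  [[5.1,0.6,0.3,0],[5.1,0,0,0],[5.1,0,0,0],[5.1,0,0,0],[5.1,0,0,0],[0,0,0,0]],
])

```text
time: 4.28
eef_pos: [0.5011, 0.2175, 0.0687]
tcp_rot: [0.06, 0.707, -0.062, 0.702]
contact_force: [0.1, 0.8, -0.4]
opening: -0.001
```

```bash
python3 - <<'E'
from h import *
st=sensors.get_state();print(st['time'],st['eef_pos'],st['contact_force'])
im=optics.read_camera("wrist");cv2.imwrite("pics/w2.png",im)
for q in ["knob","nest"]:
    r=optics.place_of("wrist",q)
    print(q,[(round(x['conf'],2),np.round(x['at'],1).tolist(),onz("wrist",x['at'],dict(nest=.031,knob=.075,press=0)[q],st)) for x in r[:3]])
E
```

```text
4.275 [0.5011 0.2175 0.0687] [ 0.1341  0.7967 -0.4042]
knob [(0.56, [235.8, 308.9], array([0.4687, 0.2215, 0.075 ]))]
nest []
```

View pics/w2.png

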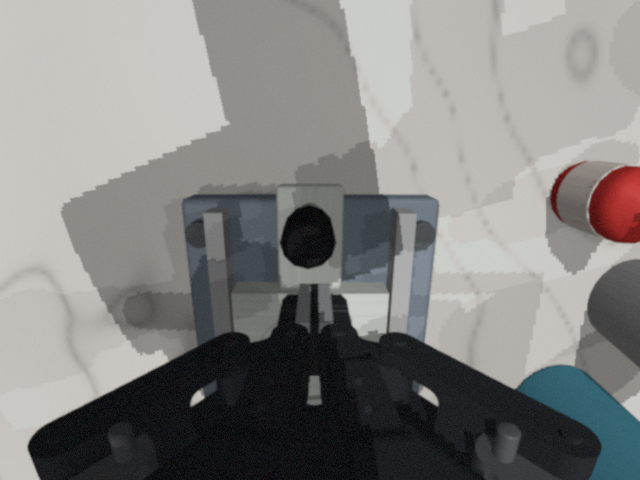

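Emit:
arm_command([
  [[0,0,-0.4,0],[0,0,-0.3,0],[0,0,-0.2,0],[0,0,-0.2,0],[0,0,-0.2,0],[0,0,-0.2,0],[0,0,-0.2,0]],
])

```text
time: 5.3
eef_pos: [0.49, 0.2208, 0.0718]
tcp_rot: [0.06, 0.7, -0.06, 0.709]
contact_force: [13.1, -2.9, -8.8]
opening: 0.004
```

Emit:
arm_command([
  [[0,0,-0.25,0],[0,0,-0.25,0],[0,0,-0.25,0],[0,0,-0.25,0],[0,0,-0.25,0],[0,0,-0.25,0]],
])

```text
time: 6.05
eef_pos: [0.4758, 0.2233, 0.0718]
tcp_rot: [0.06, 0.7, -0.06, 0.709]
contact_force: [13.1, -3.1, -9.8]
opening: 0.002
```

Emit:
arm_command([
  [[0,0,1.0,0],[-5.7,0,0,0],[-5.7,0,0,0],[-5.7,0,0,0],[-5.7,0,0,0],[0,-5.3,1.15,0],[0,-5.3,1.15,0],[0,-5.3,1.15,0],[0,-5.3,1.15,0],[0,-5.3,1.15,0],[0,-5.3,1.15,0],[0,-5.3,1.15,0],[0,-5.3,1.15,0],[0,-5.3,1.15,0]],
])

```text
time: 7.8
eef_pos: [0.5015, -0.2668, 0.2992]
tcp_rot: [0.061, 0.705, -0.06, 0.704]
contact_force: [1.1, 0.6, -0.1]
opening: -0.001
```

Emit:
arm_command([
  [[1,0,0,0.182],[1,0,0,0.182],[1,0,0,0.182],[1,0,0,0.182],[1,0,0,0.182],[1,0,0,0.182],[1,0,0,0.182],[1,0,0,0.182],[0,0,0,0]],
], grip=7.8)

```text
time: 8.93
eef_pos: [0.5012, -0.2647, 0.218]
tcp_rot: [-0.513, -0.488, 0.513, -0.485]
contact_force: [0.2, -0.7, -0.4]
opening: 0.911
```

```bash
python3 - <<'E'
from h import *
st=sensors.get_state();print(st['time'],st['eef_pos'],st['qpos'],st['contact_force'])
print(R.from_quat(st['tcp_rot']).as_matrix())
im=optics.read_camera("wrist");cv2.imwrite("pics/w3.png",im)
for q,z in dict(tub_mid=.033,tub_w1=.003,tray=0).items():
    r=optics.place_of("wrist",q)
    print(q,[(round(x['conf'],2),np.round(x['at'],1).tolist(),onz("wrist",x['at'],z,st)) for x in r[:3]])
E
```

```text
8.925 [ 0.5012 -0.2647  0.218 ] [-0.6651  0.0626  1.8572  0.0004  1.2256 -0.6113] [ 0.2206 -0.6684 -0.357 ]
[[-0.0027  0.9985 -0.0539]
 [ 0.0027 -0.0539 -0.9985]
 [-1.     -0.0029 -0.0025]]
tub_mid []
tub_w1 [(0.73, [123.0, 311.8], array([ 0.5039, -0.1786,  0.003 ])), (0.56, [286.0, 308.6], array([ 0.4907, -0.3538,  0.003 ]))]
tray []
```

View pics/w3.png

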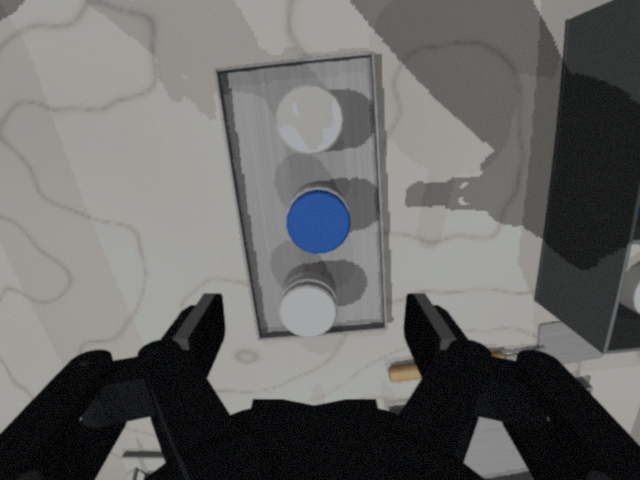

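Blue lid at (318,221), white lids at (309,119) and (308,306). I'll locate the lid top precisely from its colour.

```bash
python3 - <<'E'
from h import *
st=sensors.get_state()
im=cv2.imread("pics/w3.png").astype(int)
m=((im[...,0]-im[...,2]>60)).astype(np.uint8); m[:150]=0;m[280:]=0;m[:,:260]=0;m[:,380:]=0
m=cv2.morphologyEx(m,cv2.MORPH_OPEN,np.ones((3,3)))
cs=max(cv2.findContours(m,0,2)[0],key=cv2.contourArea);e=cv2.fitEllipse(cs);print(e,cv2.boundingRect(cs))
P=onz("wrist",[e[0][1],e[0][0]],.071,st);print(P)
Rm=R.from_quat(st['tcp_rot']).as_matrix();print("tool delta",Rm.T@(P-st['eef_pos']))
print(onz("wrist",[119,309],.065,st),onz("wrist",[306.,308],.065,st))
# left/right edge
x,y,w,h=cv2.boundingRect(cs); a=onz("wrist",[e[0][1],x],.071,st);b=onz("wrist",[e[0][1],x+w-1],.071,st);print(a,b,np.linalg.norm(a-b))
E
```

```text
((317.67315673828125, 221.7132568359375), (61.04173278808594, 61.65464401245117), 88.70211029052734) (287, 191, 63, 62)
[ 0.5063 -0.2647  0.071 ]
tool delta [ 0.149   0.0041 -0.0011]
[ 0.5035 -0.1788  0.065 ] [ 0.4929 -0.3488  0.065 ]
[ 0.4796 -0.2632  0.071 ] [ 0.5336 -0.2661  0.071 ] 0.054031340824544784
```

Emit:
arm_command([
  [[5.5,0.4,-0.1,0],[5.5,0,0,0],[5.0,0,0,0],[2.5,0,0,0],[1.6,0,0,0],[0,0,0,0]],
])

```text
time: 9.88
eef_pos: [0.5057, -0.2645, 0.0178]
tcp_rot: [-0.514, -0.486, 0.514, -0.485]
contact_force: [0.0, -0.3, 0.8]
opening: 0.917
```

Emit:
arm_command([
  [[0,0,0,0],[0,0,0,0],[0,0,0,0],[0,0,0,0],[0,0,0,0],[0,0,0,0]],
], grip=5, grip_force=25)

```text
time: 10.62
eef_pos: [0.5071, -0.2656, 0.0203]
tcp_rot: [0.514, 0.485, -0.514, 0.487]
contact_force: [-0.3, -0.4, 6.5]
opening: 0.67
```

```bash
python3 - <<'E'
from h import *
st=sensors.get_state();print(st['time'],st['eef_pos'],st['contact_force'],st['opening'])
im=optics.read_camera("wrist");cv2.imwrite("pics/w4.png",im)
im=optics.read_camera("side")[150:270,270:400];cv2.imwrite("pics/s4.png",cv2.resize(im,None,fx=4,fy=4))
E
```

```text
10.625 [ 0.5071 -0.2656  0.0203] [-0.2932 -0.3903  6.5201] 0.6699918575699864
```

View pics/w4.png

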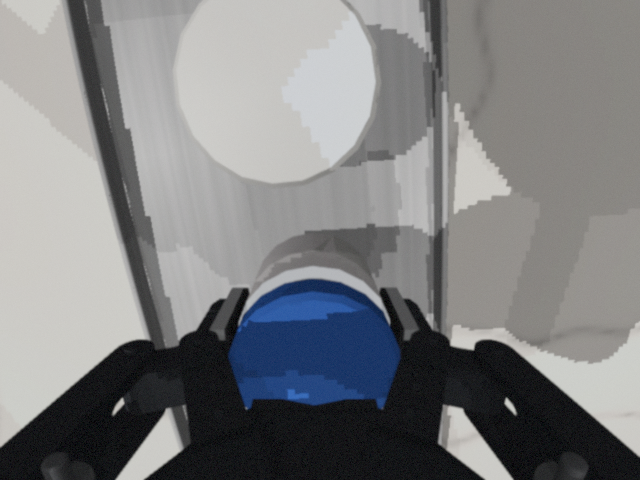

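View pics/s4.png

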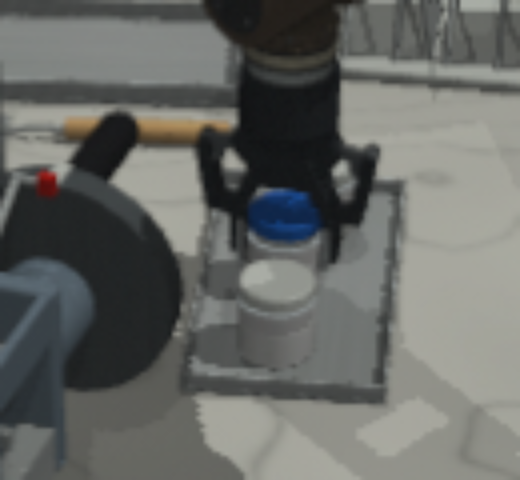

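Emit:
arm_command([
  [[-0.5,0,0,0],[-2.5,0,0,0],[-4.5,0,0,0],[-4.5,0,0,-0.1],[-4.5,0,0,-0.17],[-4.5,0,0,-0.17],[-4.5,0,0,-0.17],[-4.5,0,0,-0.17],[-1,0,0,-0.17],[0,0,0,-0.17],[0,0,0,-0.17],[0,0,0,-0.166]],
])

```text
time: 12.22
eef_pos: [0.5055, -0.2642, 0.3274]
tcp_rot: [0.059, 0.705, -0.058, 0.704]
contact_force: [-0.5, -0.4, -1.3]
opening: 0.666
```

Emit:
arm_command([
  [[0,3.0,-0.6,0],[0,5.2,-1.0,0],[0,5.2,-1.0,0],[0,5.2,-1.0,0],[0,5.2,-1.0,0],[0,5.2,-1.0,0],[0,5.2,-1.0,0],[0,5.2,-1.0,0],[0,4.6,-1.0,0],[0,3.0,-0.6,0],[0,0,0,0],[0,0,0,0]],
])

```text
time: 13.72
eef_pos: [0.4948, 0.2137, 0.3277]
tcp_rot: [0.06, 0.705, -0.061, 0.704]
contact_force: [0.0, 0.3, -1.1]
opening: 0.668
```

```bash
python3 - <<'E'
from h import *
st=sensors.get_state();print(st['time'],st['eef_pos'],st['contact_force'],st['opening'])
print(R.from_quat(st['tcp_rot']).as_matrix())
im=optics.read_camera("wrist");cv2.imwrite("pics/w5.png",im)
for q,z in dict(nest=.031,knob=.075).items():
    r=optics.place_of("wrist",q)
    print(q,[(round(x['conf'],2),np.round(x['at'],1).tolist(),onz("wrist",x['at'],z,st)) for x in r[:3]])
    r=optics.boxes_of("wrist",q);print([(round(x['conf'],2),np.round(x['at'],1).tolist()) for x in r[:3]])
im=optics.read_camera("side");cv2.imwrite("pics/s5.png",im)
E
```

```text
13.725 [0.4948 0.2137 0.3277] [ 0.0113  0.3455 -1.0802] 0.6679874388030241
[[-0.001   0.1699  0.9855]
 [-0.0007  0.9855 -0.1699]
 [-1.     -0.0008 -0.0008]]
nest [(0.75, [229.3, 317.4], array([0.5422, 0.2108, 0.031 ]))]
[(0.96, [206.4, 316.6]), (0.55, [294.8, 465.2])]
knob [(0.96, [166.1, 319.2], array([0.4576, 0.2267, 0.075 ]))]
[(0.69, [205.9, 313.4])]
```

View pics/w5.png

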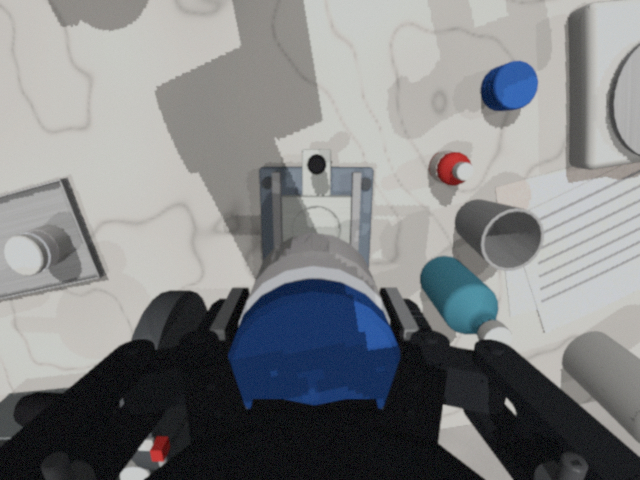

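View pics/s5.png

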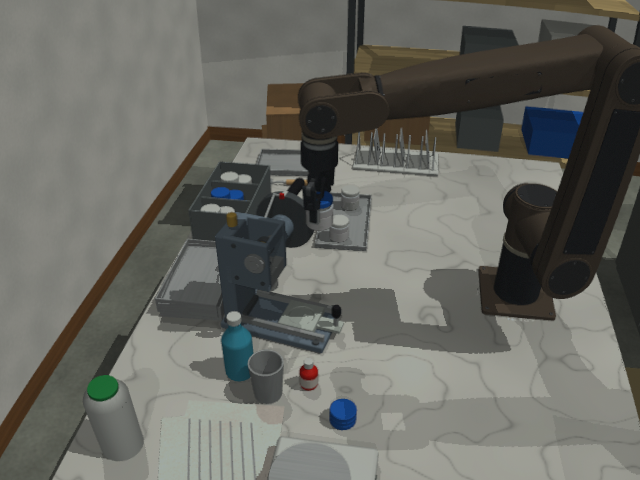

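```bash
python3 - <<'E'
from h import *
im=cv2.imread("pics/w5.png")
crop=im[150:310,240:400];cv2.imwrite("pics/c5.png",cv2.resize(crop,None,fx=4.5,fy=4.5,interpolation=cv2.INTER_CUBIC))
i=im.astype(int);m=(i[...,0]-i[...,2]>50)
for c in range(280,352,10): print(c,np.where(m[260:,c])[0][0]+260,end='; ')
print()
st=sensors.get_state();Rm=R.from_quat(st['tcp_rot']).as_matrix()
a=np.linspace(0,2*np.pi,721)
for oz in (-.004,-.002,0,.002,.004):
    P=np.c_[np.full(721,-.0507),.0285*np.cos(a),.0285*np.sin(a)+oz]
    q=proj("wrist",P@Rm.T+st['eef_pos'],st)
    print(oz,[round(float(q[np.abs(q[:,0]-c)<1.5][:,1].min()),1) for c in range(280,352,10)],q[:,0].min(),q[:,0].max())
E
```

```text
280 288; 290 284; 300 282; 310 281; 320 281; 330 282; 340 284; 350 288; 
-0.004 [284.4, 281.9, 280.4, 279.8, 280.0, 281.0, 283.1, 286.3] 222.275448178671 402.84502135390767
-0.002 [290.9, 288.2, 286.7, 286.1, 286.3, 287.4, 289.4, 292.6] 222.82449659155714 402.30119966565906
0 [297.1, 294.6, 293.0, 292.4, 292.6, 293.6, 295.8, 298.8] 223.37005260734463 401.7609077863432
0.002 [303.2, 300.8, 299.2, 298.6, 298.8, 299.7, 301.9, 304.8] 223.91208728610604 401.2241721256559
0.004 [309.3, 306.8, 305.3, 304.7, 304.9, 306.0, 308.0, 311.1] 224.45057505725393 400.6910158295812
```

View pics/c5.png

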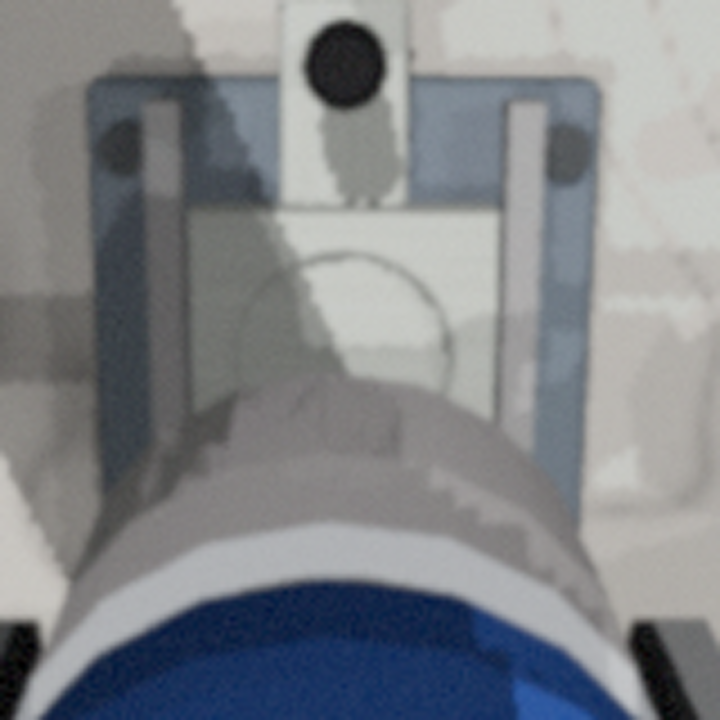

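```bash
python3 - <<'E'
from h import *
st=sensors.get_state();Rm=R.from_quat(st['tcp_rot']).as_matrix()
ux=Rm[:,2]; uy=Rm[:,1]
def o(n,x,y,z):
    P=onz("wrist",[150+y/4.5,240+x/4.5],z,st);d=P-st['eef_pos'];print(n,P,"toolz %.4f tooly %.4f"%(d@ux,d@uy));return d
o("front L",188,208,.037);o("front R",499,208,.037);o("sideL",189,330,.037);o("sideR",497,330,.037)
o("rim top",345,254,.037);o("rimL",237,350,.037);o("rimR",455,350,.037)
o("knob",346,65,.089)
o("base L",90,300,.02);o("base R",592,300,.02);o("base front",345,78,.02)
E
```

```text
front L [0.4908 0.1734 0.037 ] toolz 0.0024 tooly -0.0401
front R [0.5058 0.26   0.037 ] toolz 0.0023 tooly 0.0477
sideL [0.5258 0.1668 0.037 ] toolz 0.0380 tooly -0.0407
sideR [0.5409 0.2544 0.037 ] toolz 0.0379 tooly 0.0483
rim top [0.5115 0.2149 0.037 ] toolz 0.0156 tooly 0.0043
rimL [0.534  0.1793 0.037 ] toolz 0.0439 tooly -0.0269
rimR [0.5448 0.2416 0.037 ] toolz 0.0439 tooly 0.0362
knob [0.455  0.2243 0.089 ] toolz -0.0416 tooly 0.0039
base L [0.5156 0.1371 0.02  ] toolz 0.0331 tooly -0.0717
base R [0.5412 0.2849 0.02  ] toolz 0.0329 tooly 0.0783
base front [0.4642 0.2231 0.02  ] toolz -0.0323 tooly 0.0043
```

Emit:
arm_command([
  [[0,0.2,2.3,0],[0,0.2,2.3,0],[4,0,0,0],[5,0,0,0],[5,0,0,0],[5,0,0,0],[4,0,0,0],[2.5,0,0,0],[1,0,0,0],[0,0,0,0],[0,0,0,0]],
])

```text
time: 15.4
eef_pos: [0.5424, 0.2105, 0.065]
tcp_rot: [0.061, 0.703, -0.06, 0.706]
contact_force: [0.4, 0.6, -0.5]
opening: 0.668
```

```bash
python3 - <<'E'
from h import *
st=sensors.get_state();print(st['time'],st['eef_pos'],st['contact_force'],st['opening'])
print(R.from_quat(st['tcp_rot']).as_matrix())
N=np.array([.5414,.2098,.031]);print("nest in tool",R.from_quat(st['tcp_rot']).as_matrix().T@(N-st['eef_pos']))
im=optics.read_camera("wrist");cv2.imwrite("pics/w6.png",im)
im=optics.read_camera("side")[200:370,200:390];cv2.imwrite("pics/s6.png",cv2.resize(im,None,fx=4,fy=3.5))
E
```

```text
15.4 [0.5424 0.2105 0.065 ] [ 0.3925  0.6352 -0.464 ] 0.667724742513485
[[ 0.003   0.1701  0.9854]
 [ 0.0006  0.9854 -0.1701]
 [-1.      0.0011  0.0029]]
nest in tool [ 0.034  -0.0009 -0.001 ]
```

View pics/w6.png

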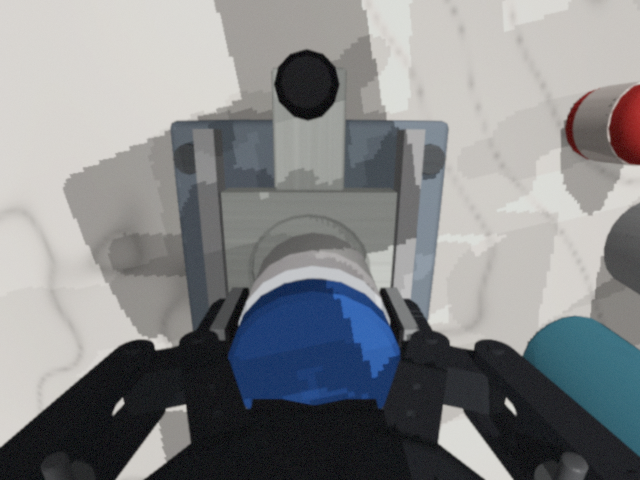

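View pics/s6.png

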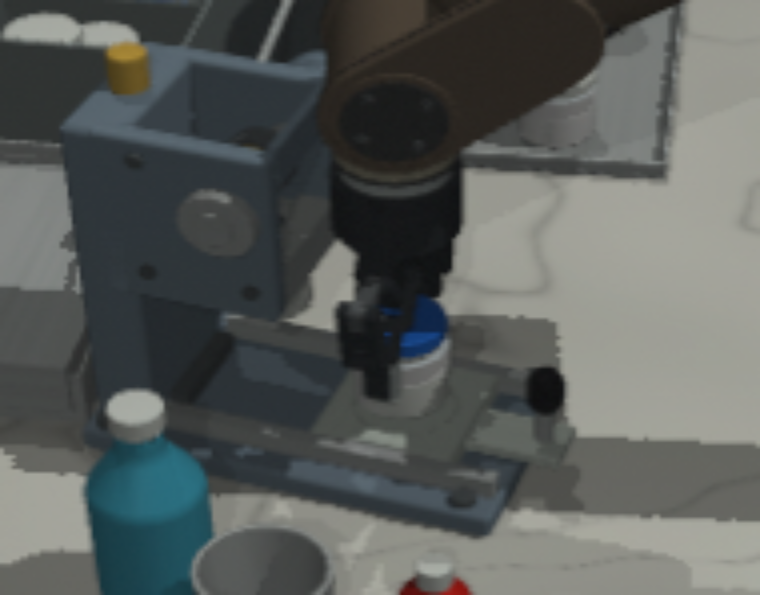

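```bash
python3 - <<'E'
from h import *
im=cv2.imread("pics/w6.png")
crop=im[170:320,210:410];cv2.imwrite("pics/c6.png",cv2.resize(crop,None,fx=4,fy=4,interpolation=cv2.INTER_CUBIC))
E
```

```text
(no output)
```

View pics/c6.png

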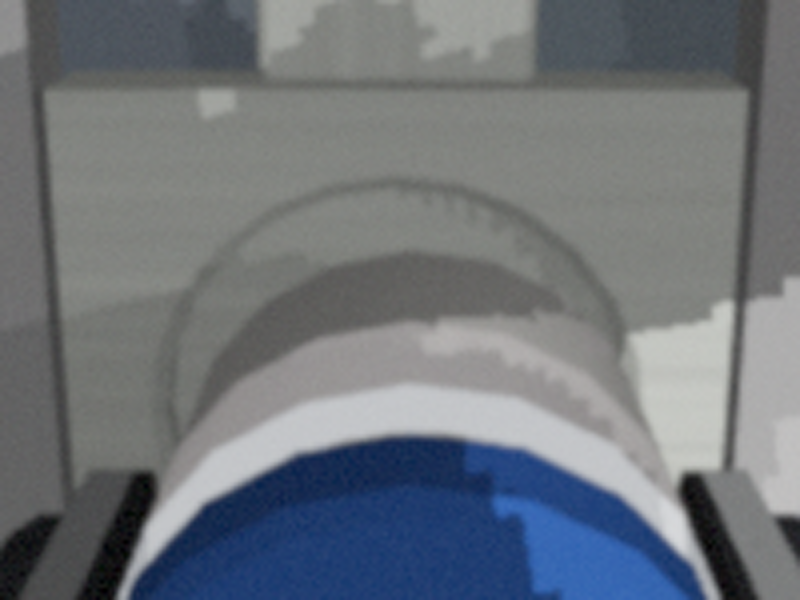

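```bash
python3 - <<'E'
from h import *
st=sensors.get_state();Rm=R.from_quat(st['tcp_rot']).as_matrix()
def o(n,x,y,z):
    P=onz("wrist",[170+y/4,210+x/4],z,st);d=P-st['eef_pos'];print(n,"toolz %.4f tooly %.4f"%(d@Rm[:,2],d@Rm[:,1]))
o("carr FL",45,88,.037);o("carr FR",748,88,.037);o("cL",62,350,.037);o("cR",735,350,.037)
o("rim top",398,180,.037);o("rimL",160,390,.037);o("rimR",627,340,.037)
o("tubbottom top",418,253,.0477);o("tubL",205,400,.0477);o("tubR",640,400,.0477)
o("padL",155,475,.0847);o("padR",682,475,.0847)
o("lidtop",412,484,.1157)
E
```

```text
carr FL toolz -0.0454 tooly -0.0458
carr FR toolz -0.0455 tooly 0.0419
cL toolz -0.0107 tooly -0.0462
cR toolz -0.0107 tooly 0.0426
rim top toolz -0.0336 tooly -0.0018
rimL toolz -0.0050 tooly -0.0335
rimR toolz -0.0121 tooly 0.0283
tubbottom top toolz -0.0271 tooly 0.0007
tubL toolz -0.0080 tooly -0.0258
tubR toolz -0.0080 tooly 0.0285
padL toolz -0.0151 tooly -0.0250
padR toolz -0.0151 tooly 0.0265
lidtop toolz -0.0290 tooly 0.0001
```

Emit:
arm_command([
  [[0,-0.22,-0.18,0],[0.4,0,0,0],[0.3,0,0,0],[0.3,0,0,0],[0.2,0,0,0],[0.2,0,0,0],[0,0,0,0]],
])

```text
time: 16.38
eef_pos: [0.5388, 0.2084, 0.0491]
tcp_rot: [0.06, 0.705, -0.06, 0.704]
contact_force: [0.3, -0.2, -1.6]
opening: 0.671
```

```bash
python3 - <<'E'
from h import *
st=sensors.get_state();print(st['time'],st['eef_pos'],st['contact_force'],st['opening'])
im=optics.read_camera("wrist");cv2.imwrite("pics/w7.png",im)
crop=im[170:320,210:410];cv2.imwrite("pics/c7.png",cv2.resize(crop,None,fx=4,fy=4,interpolation=cv2.INTER_CUBIC))
E
```

```text
16.375 [0.5388 0.2084 0.0491] [ 0.2748 -0.1801 -1.5573] 0.6714447595381131
```

View pics/c7.png

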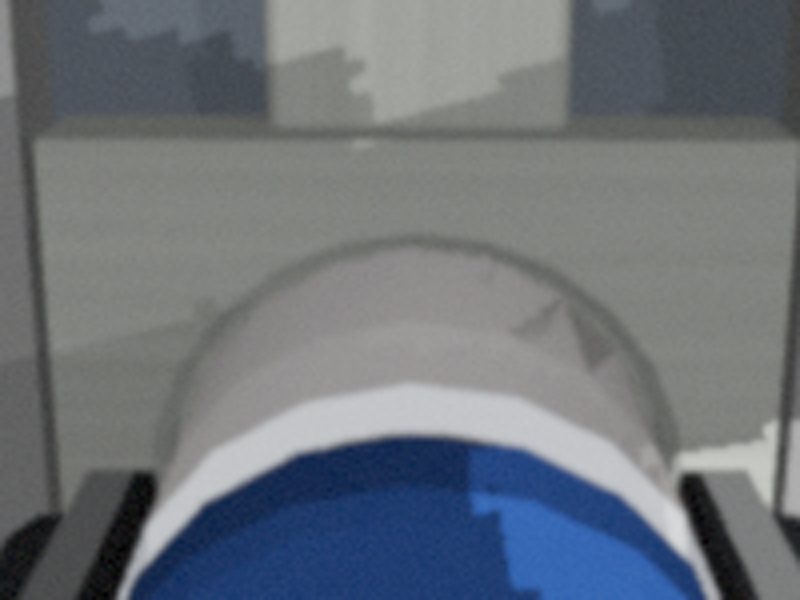

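Emit:
arm_command([
  [[0.1,0,0,0],[0.1,0,0,0],[0,0,0,0]],
])

```text
time: 16.8
eef_pos: [0.5392, 0.2085, 0.0483]
tcp_rot: [0.06, 0.705, -0.06, 0.705]
contact_force: [-3.4, -0.9, 5.2]
opening: 0.668
```

Emit:
arm_command([
  [[0,0,0,0],[0,0,0,0],[0,0,0,0]],
], grip=7.6)

```text
time: 17.18
eef_pos: [0.539, 0.2084, 0.0471]
tcp_rot: [0.06, 0.705, -0.06, 0.705]
contact_force: [0.7, 0.2, 0.2]
opening: 0.889
```

```bash
python3 - <<'E'
from h import *
st=sensors.get_state();print(st['time'],st['eef_pos'],st['contact_force'],st['opening'])
im=optics.read_camera("wrist");cv2.imwrite("pics/w8.png",im)
crop=im[170:320,210:410];cv2.imwrite("pics/c8.png",cv2.resize(crop,None,fx=4,fy=4,interpolation=cv2.INTER_CUBIC))
E
```

```text
17.175 [0.539  0.2084 0.0471] [0.7461 0.1656 0.1576] 0.8886870345192721
```

View pics/c8.png

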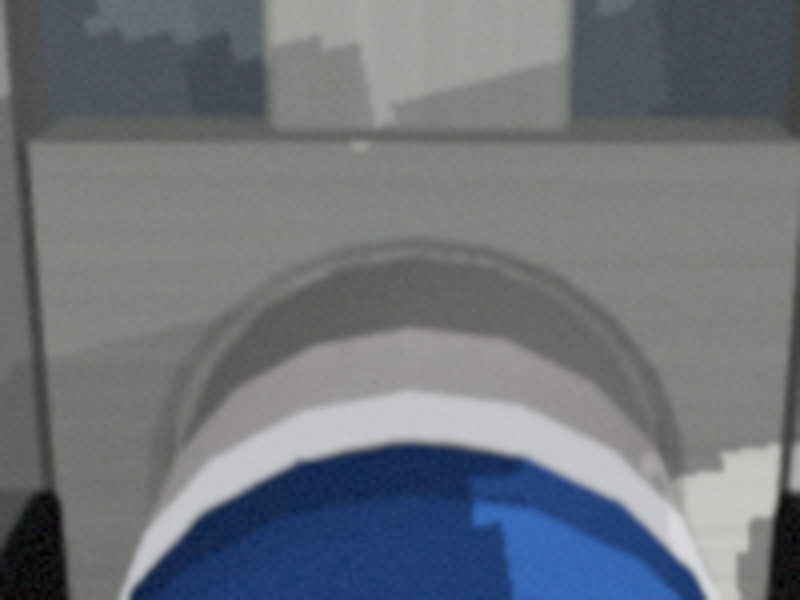

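Emit:
arm_command([
  [[-1.5,0,0,0],[-5.5,0,0,0],[-5.5,0,0,0],[0,0,-4,0],[0,0,-4.2,0],[0,0,-4,0],[0,0,0,0]],
])

```text
time: 18.1
eef_pos: [0.4168, 0.2296, 0.173]
tcp_rot: [0.06, 0.704, -0.059, 0.705]
contact_force: [-0.8, -0.2, 0.1]
opening: 0.886
```

Emit:
arm_command([
  [[3,0,0,0],[2,0,0,0],[0,0,0,0],[0,0,0,0]],
], grip=0)

```text
time: 18.6
eef_pos: [0.4201, 0.2293, 0.1236]
tcp_rot: [0.061, 0.704, -0.06, 0.705]
contact_force: [0.4, 0.3, -0.3]
opening: 0.03
```

```bash
python3 - <<'E'
from h import *
st=sensors.get_state();print(st['time'],st['eef_pos'],st['contact_force'],st['opening'])
Rm=R.from_quat(st['tcp_rot']).as_matrix();print(Rm)
im=optics.read_camera("wrist");cv2.imwrite("pics/w9.png",im)
im=optics.read_camera("side");cv2.imwrite("pics/s9f.png",im);im=im[200:370,200:390];cv2.imwrite("pics/s9.png",cv2.resize(im,None,fx=4,fy=3.5))
for c,z in [("wrist",.075),("side",.075)]:
  for x in optics.place_of(c,"knob")[:2]:
    P=onz(c,x['at'],z,st);print(c,x['conf'],x['at'],P,Rm.T@(P-st['eef_pos']))
E
```

```text
18.6 [0.4201 0.2293 0.1236] [ 0.3556  0.2784 -0.2706] 0.03004413363913141
[[ 0.002   0.1703  0.9854]
 [ 0.0005  0.9854 -0.1703]
 [-1.      0.0009  0.0019]]
wrist 0.61 [312.3, 312.7] [0.4527 0.2235 0.075 ] [ 0.0487 -0.0002  0.033 ]
side 0.61 [311.9, 336.6] [0.4521 0.2288 0.075 ] [0.0487 0.0049 0.0315]
```

View pics/w9.png

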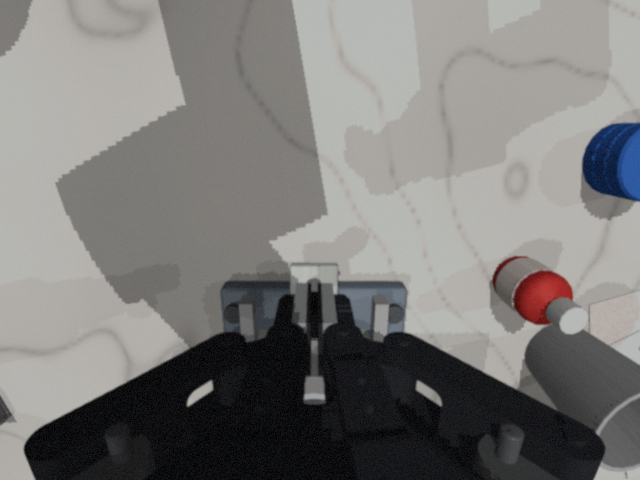

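View pics/s9.png

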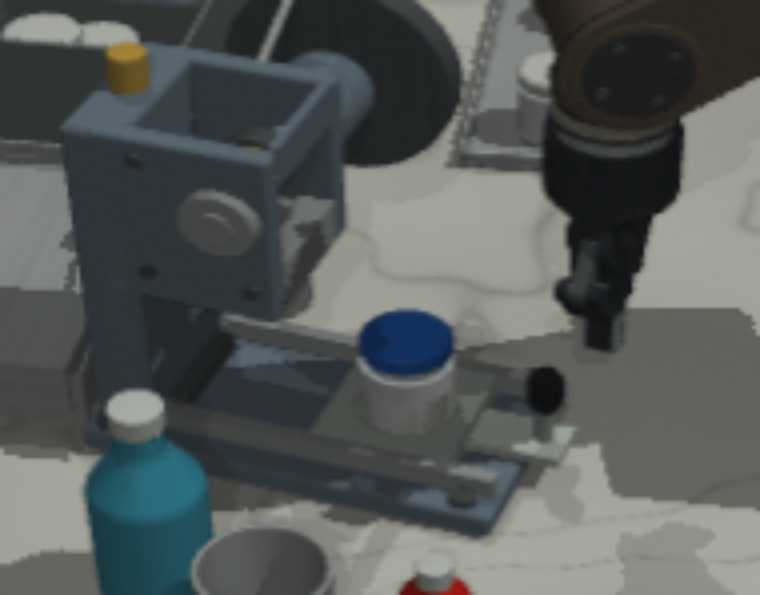

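Emit:
arm_command([
  [[3.5,0,0,0],[2,0,0.3,0],[0,0,0.4,0],[0,0,0.3,0],[0,0,0.3,0],[0,0,0.3,0],[0,0,0.4,0],[0,0,0.5,0],[0,0,0.5,0]],
])

```text
time: 19.92
eef_pos: [0.4447, 0.225, 0.0681]
tcp_rot: [0.06, 0.708, -0.06, 0.701]
contact_force: [-13.0, 2.6, 10.1]
opening: -0.003
```

Emit:
arm_command([
  [[0,0,0.6,0],[0,0,0.6,0],[0,0,0.6,0],[0,0,0.6,0],[0,0,0.6,0],[0,0,0.6,0],[0,0,0.6,0],[0,0,0.6,0],[0,0,0.6,0],[0,0,0.6,0]],
])

```text
time: 21.18
eef_pos: [0.5037, 0.2147, 0.0681]
tcp_rot: [0.06, 0.708, -0.061, 0.701]
contact_force: [-13.7, 2.6, 10.6]
opening: -0.0
```

Emit:
arm_command([
  [[0,0,0.4,0],[0,0,0.4,0],[0,0,0.3,0],[0,0,0.2,0]],
])

```text
time: 21.68
eef_pos: [0.5163, 0.2125, 0.0681]
tcp_rot: [0.06, 0.709, -0.061, 0.7]
contact_force: [-16.8, 2.9, 11.7]
opening: -0.001
```

Emit:
arm_command([
  [[0,0,0.15,0],[0,0,0.15,0]],
])

```text
time: 21.92
eef_pos: [0.5163, 0.2125, 0.0681]
tcp_rot: [0.06, 0.712, -0.061, 0.697]
contact_force: [-23.1, 3.9, 17.6]
opening: -0.001
```

Emit:
arm_command([
  [[0,0,-1.5,0],[0,0,-2.5,0],[-5.5,0,0,0],[-5.5,0,0,0.174],[-5.5,0,0,0.175],[-5.5,0,0,0.175],[-5.5,0,0,0.175],[-5.0,0,0,0.175],[0,0,0,0.175],[0,0,0,0.175],[0,0,0,0.175],[0,0,0,0.172],[0,3.8,4.75,0],[0,3.8,4.75,0],[0,3.8,4.75,0],[0,3.8,4.75,0],[0,0,0,0]],
])

```text
time: 24.05
eef_pos: [0.6024, 0.001, 0.3915]
tcp_rot: [-0.542, -0.454, 0.542, -0.454]
contact_force: [0.0, 0.7, -0.5]
opening: -0.002
```

```bash
python3 - <<'E'
from h import *
st=sensors.get_state();print(st['time'],st['eef_pos'],st['qpos'],st['contact_force'],st['opening'])
Rm=R.from_quat(st['tcp_rot']).as_matrix();print(Rm)
im=optics.read_camera("wrist");cv2.imwrite("pics/w10.png",im)
im=optics.read_camera("side");cv2.imwrite("pics/s10f.png",im);im=im[200:370,200:390];cv2.imwrite("pics/s10.png",cv2.resize(im,None,fx=4,fy=3.5))
for c,z in [("wrist",.265),("side",.265)]:
  for x in optics.place_of(c,"handle")[:2]:
    P=onz(c,x['at'],z,st);print(c,x['conf'],x['at'],P,Rm.T@(P-st['eef_pos']))
for x in optics.place_of("side","knob")[:2]: print(x,onz("side",x['at'],.075))
E
```

```text
24.05 [0.6024 0.001  0.3915] [-0.1663  0.0511  1.5569 -0.001   1.5336  0.0104] [ 0.0055  0.7101 -0.5446] -0.0024900173670915557
[[-0.0003  0.9844 -0.1757]
 [-0.001  -0.1757 -0.9844]
 [-1.     -0.0001  0.001 ]]
wrist 0.87 [226.6, 298.5] [0.5913 0.0055 0.265 ] [ 0.1265 -0.0118 -0.0027]
{'at': [306.6, 303.5], 'conf': 0.83} [0.5319 0.2232 0.075 ]
```

View pics/w10.png

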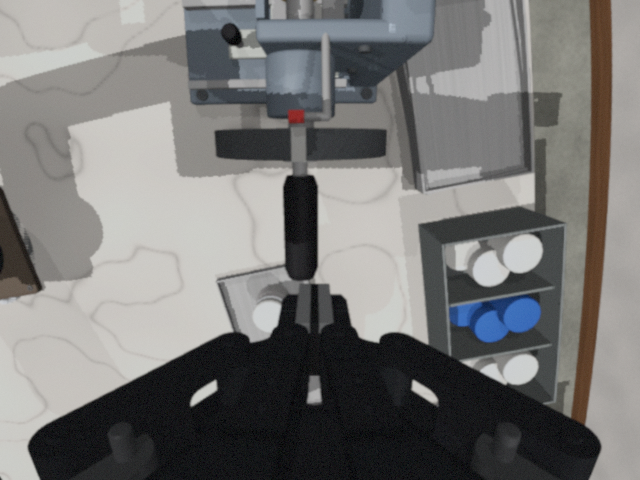

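View pics/s10.png

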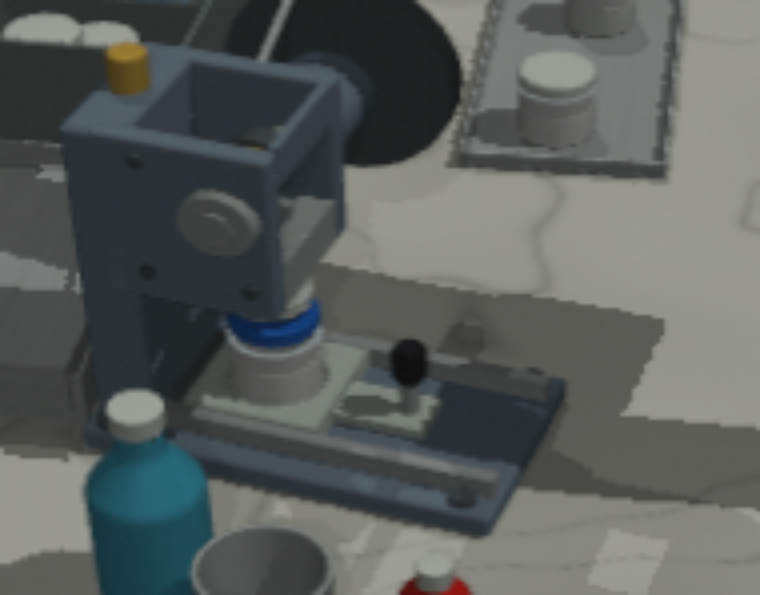

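```bash
python3 - <<'E'
from h import *
im=cv2.imread("pics/w10.png")
crop=im[110:300,200:400];cv2.imwrite("pics/c10.png",cv2.resize(crop,None,fx=4,fy=4,interpolation=cv2.INTER_CUBIC))
E
```

```text
(no output)
```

View pics/c10.png

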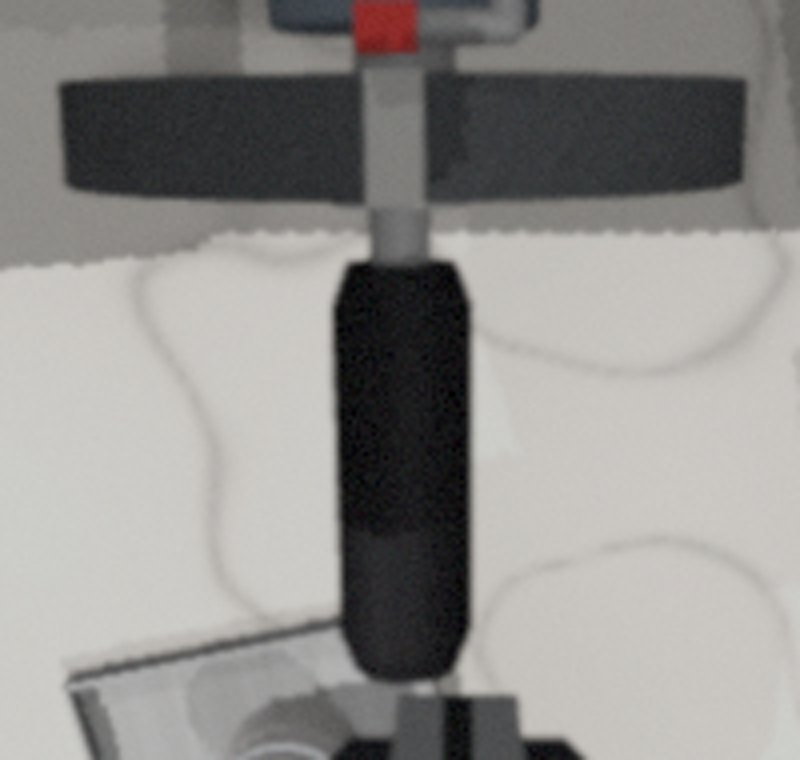

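```bash
python3 - <<'E'
from h import *
st=sensors.get_state();Rm=R.from_quat(st['tcp_rot']).as_matrix()
def o(n,x,y,z):
    P=onz("wrist",[110+y/4,200+x/4],z,st);d=P-st['eef_pos'];print(n,P,"tooly %.4f toolz %.4f"%(d@Rm[:,1],d@Rm[:,2]))
o("hL in",335,305,.265);o("hR in",470,305,.265);o("hL out",342,620,.265);o("hR out",470,620,.265)
o("h inner end",402,262,.265);o("h outer end",403,680,.265)
for z in(.22,.235):
  o("wheelL outerface",68,185,z);o("wheelR outerface",743,180,z)
o("bar",394,207,.27)
o("tips shut",459,740,.41)
# prediction with press pose
o0=np.array([.6262,.1949]);yaw=-.1708
for y in(-.234,-.192,-.15):
    W=np.array([o0[0]-np.sin(yaw)*y,o0[1]+np.cos(yaw)*y,.265]);d=W-st['eef_pos'];print("pred",W,"tooly %.4f toolz %.4f"%(d@Rm[:,1],d@Rm[:,2]),proj("wrist",W,st))
E
```

```text
hL in [0.5842 0.0445 0.265 ] tooly -0.0230 toolz -0.0351
hR in [0.6103 0.0401 0.265 ] tooly 0.0035 toolz -0.0351
hL out [ 0.573  -0.0206  0.265 ] tooly -0.0231 toolz 0.0310
hR out [ 0.5994 -0.0251  0.265 ] tooly 0.0037 toolz 0.0310
h inner end [0.5987 0.0506 0.265 ] tooly -0.0098 toolz -0.0435
h outer end [ 0.5831 -0.0362  0.265 ] tooly -0.0105 toolz 0.0446
wheelL outerface [0.5252 0.0758 0.22  ] tooly -0.0865 toolz -0.0559
wheelR outerface [0.6749 0.0513 0.22  ] tooly 0.0652 toolz -0.0570
wheelL outerface [0.5294 0.0759 0.235 ] tooly -0.0824 toolz -0.0568
wheelR outerface [0.672  0.0526 0.235 ] tooly 0.0621 toolz -0.0578
bar [0.5993 0.0615 0.27  ] tooly -0.0110 toolz -0.0544
tips shut [0.6037 0.0179 0.41  ] tooly 0.0009 toolz -0.0121
pred [ 0.5864 -0.0357  0.265 ] tooly -0.0073 toolz 0.0436 [[304.4486 278.9139]]
pred [0.5936 0.0057 0.265 ] tooly -0.0073 toolz 0.0016 [[304.1538 231.2966]]
pred [0.6007 0.0471 0.265 ] tooly -0.0072 toolz -0.0404 [[303.861  179.4931]]
```

Emit:
arm_command([
  [[2,-1.0,1.2,0],[4,0,0,0],[4,0,0,0],[3,0,0,0],[1.5,0,0,0],[0,0,0,0]],
], grip=6)

```text
time: 25.05
eef_pos: [0.5888, -0.0044, 0.2468]
tcp_rot: [-0.54, -0.456, 0.541, -0.455]
contact_force: [0.1, 0.3, 0.6]
opening: 0.702
```

```bash
python3 - <<'E'
from h import *
st=sensors.get_state();print(st['time'],st['eef_pos'],st['qpos'],st['contact_force'],st['opening'])
Rm=R.from_quat(st['tcp_rot']).as_matrix();print(Rm)
im=optics.read_camera("wrist");cv2.imwrite("pics/w11.png",im)
E
```

```text
25.05 [ 0.5888 -0.0044  0.2468] [-0.1796  0.087   1.7776 -0.      1.2783 -0.0099] [0.1045 0.2783 0.5519] 0.7020832145360537
[[-0.0013  0.9856 -0.1689]
 [ 0.0002 -0.1689 -0.9856]
 [-1.     -0.0013 -0.    ]]
```

View pics/w11.png

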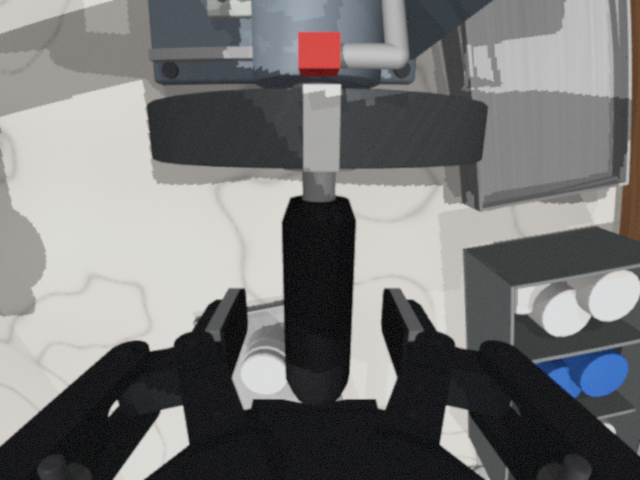

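Emit:
arm_command([
  [[0,0.1,0,0],[0,0,0,0],[0,0,0,0],[0,0,0,0],[0,0,0,0],[0,0,0,0]],
], grip=2.4, grip_force=20)

```text
time: 25.85
eef_pos: [0.591, -0.0055, 0.249]
tcp_rot: [0.542, 0.455, -0.54, 0.456]
contact_force: [-1.2, 0.4, 6.3]
opening: 0.319
```

```bash
cat > circ.py <<'E'
import numpy as np,sys
a,b,n=map(float,sys.argv[1:4]);th=np.linspace(a,b,int(n)+1)
P=np.c_[5*(1-np.cos(th)),5*np.sin(th)];P=np.round(P,2);d=np.diff(P,axis=0)
print([[round(x,2),round(y,2),0,0] for x,y in d])
E
for k in "0 1.5 15" "1.5 3.1 16" "3.1 4.7 16" "4.7 6.28 16"; do python3 circ.py $k; done
```

```text
[[np.float64(0.02), np.float64(0.5), 0, 0], [np.float64(0.08), np.float64(0.49), 0, 0], [np.float64(0.12), np.float64(0.49), 0, 0], [np.float64(0.17), np.float64(0.47), 0, 0], [np.float64(0.22), np.float64(0.45), 0, 0], [np.float64(0.26), np.float64(0.42), 0, 0], [np.float64(0.31), np.float64(0.4), 0, 0], [np.float64(0.34), np.float64(0.37), 0, 0], [np.float64(0.37), np.float64(0.33), 0, 0], [np.float64(0.41), np.float64(0.29), 0, 0], [np.float64(0.43), np.float64(0.25), 0, 0], [np.float64(0.46), np.float64(0.2), 0, 0], [np.float64(0.47), np.float64(0.16), 0, 0], [np.float64(0.49), np.float64(0.11), 0, 0], [np.float64(0.5), np.float64(0.06), 0, 0]]
[[np.float64(0.5), np.float64(0.01), 0, 0], [np.float64(0.49), np.float64(-0.04), 0, 0], [np.float64(0.5), np.float64(-0.09), 0, 0], [np.float64(0.48), np.float64(-0.14), 0, 0], [np.float64(0.46), np.float64(-0.18), 0, 0], [np.float64(0.44), np.float64(-0.23), 0, 0], [np.float64(0.42), np.float64(-0.28), 0, 0], [np.float64(0.39), np.float64(-0.31), 0, 0], [np.float64(0.36), np.float64(-0.35), 0, 0], [np.float64(0.32), np.float64(-0.39), 0,
[... 1023 characters left out ...]
), np.float64(0.02), 0, 0], [np.float64(-0.49), np.float64(0.07), 0, 0], [np.float64(-0.48), np.float64(0.11), 0, 0], [np.float64(-0.47), np.float64(0.16), 0, 0], [np.float64(-0.44), np.float64(0.21), 0, 0], [np.float64(-0.43), np.float64(0.25), 0, 0], [np.float64(-0.4), np.float64(0.29), 0, 0], [np.float64(-0.37), np.float64(0.33), 0, 0], [np.float64(-0.33), np.float64(0.36), 0, 0], [np.float64(-0.3), np.float64(0.39), 0, 0], [np.float64(-0.26), np.float64(0.43), 0, 0], [np.float64(-0.21), np.float64(0.44), 0, 0], [np.float64(-0.17), np.float64(0.47), 0, 0], [np.float64(-0.12), np.float64(0.47), 0, 0], [np.float64(-0.07), np.float64(0.49), 0, 0], [np.float64(-0.03), np.float64(0.49), 0, 0]]
```

Emit:
arm_command([
  [[-0.1,0.5,0,0],[0.08,0.5,0,0],[0.12,0.48,0,0],[0.17,0.47,0,0],[0.22,0.45,0,0],[0.26,0.42,0,0],[0.31,0.4,0,0],[0.34,0.37,0,0]],
])

```text
time: 26.85
eef_pos: [0.6258, -0.0116, 0.2331]
tcp_rot: [-0.541, -0.456, 0.541, -0.455]
contact_force: [-3.1, 0.0, 4.3]
opening: 0.323
```

```bash
cat > th.py <<'E'
from h import *
st=sensors.get_state()
# tool at theta=0 : measured (.591,-.0055,.249) after grip
d=st['eef_pos']-np.array([.591,-.0055,.249]);X=d@[.9855,-.17,0];Y=d@[.17,.9855,0];Z=d[2]
f=st['contact_force'];Rm=R.from_quat(st['tcp_rot']).as_matrix()
print("t %.2f X %.4f Y %.4f Z %.4f theta %.3f r %.4f"%(st['time'],X,Y,Z,np.arctan2(X,Z+.05)%(2*np.pi),np.hypot(X,Z+.05)),"force X %.1f Y %.1f Z %.1f"%(f@[.9855,-.17,0],f@[.17,.9855,0],f[2]),"open %.1f"%(st['opening']*85.4),"tilt",Rm[:2,0])
E
python3 th.py
```

```text
t 26.85 X 0.0354 Y -0.0001 Z -0.0159 theta 0.804 r 0.0491 force X -3.0 Y -0.5 Z 4.3 open 27.6 tilt [-0.0005 -0.    ]
```

Emit:
arm_command([
  [[0.37,0.33,0,0],[0.41,0.29,0,0],[0.43,0.25,0,0],[0.46,0.2,0,0],[0.47,0.16,0,0],[0.49,0.11,0,0],[0.5,0.06,0,0]],
])

```text
time: 27.72
eef_pos: [0.6389, -0.0139, 0.202]
tcp_rot: [-0.54, -0.456, 0.541, -0.455]
contact_force: [-6.2, 0.3, 7.0]
opening: 0.32
```

```bash
python3 th.py
```

```text
t 27.73 X 0.0487 Y -0.0001 Z -0.0470 theta 1.510 r 0.0488 force X -6.2 Y -0.8 Z 7.0 open 27.3 tilt [-0.0021  0.0001]
```

Emit:
arm_command([
  [[0.5,-0.04,0,0],[0.49,-0.09,0,0],[0.5,-0.14,0,0],[0.48,-0.14,0,0],[0.46,-0.18,0,0],[0.44,-0.23,0,0],[0.42,-0.28,0,0],[0.39,-0.31,0,0]],
])

```text
time: 28.72
eef_pos: [0.6303, -0.0124, 0.1703]
tcp_rot: [0.544, 0.451, -0.538, 0.459]
contact_force: [1.2, -0.7, 13.8]
opening: 0.316
```

```bash
python3 th.py
```

```text
t 28.73 X 0.0399 Y -0.0001 Z -0.0787 theta 2.194 r 0.0491 force X 1.3 Y -0.5 Z 13.8 open 27.0 tilt [ 0.0143 -0.0023]
```

Emit:
arm_command([
  [[0.36,-0.35,0,0],[0.32,-0.39,0,0],[0.27,-0.41,0,0],[0.24,-0.44,0,0],[0.19,-0.47,0,0],[0.14,-0.47,0,0],[0.1,-0.49,0,0],[0.05,-0.5,0,0]],
])

```text
time: 29.72
eef_pos: [0.5942, -0.0061, 0.1493]
tcp_rot: [0.544, 0.453, -0.539, 0.458]
contact_force: [3.6, -0.2, 2.6]
opening: 0.315
```

```bash
python3 th.py
```

```text
t 29.73 X 0.0032 Y -0.0000 Z -0.0997 theta 3.077 r 0.0498 force X 3.6 Y 0.4 Z 2.6 open 26.9 tilt [ 0.0099 -0.001 ]
```

Emit:
arm_command([
  [[-0.01,-0.5,0,0],[-0.05,-0.5,0,0],[-0.11,-0.49,0,0],[-0.15,-0.47,0,0],[-0.2,-0.46,0,0],[-0.24,-0.44,0,0],[-0.29,-0.41,0,0],[-0.32,-0.38,0,0]],
])

```text
time: 30.72
eef_pos: [0.5553, 0.0007, 0.1631]
tcp_rot: [0.541, 0.455, -0.54, 0.456]
contact_force: [1.4, 0.6, 6.0]
opening: 0.319
```

```bash
python3 th.py
```

```text
t 30.73 X -0.0362 Y 0.0001 Z -0.0859 theta 3.931 r 0.0510 force X 1.2 Y 0.9 Z 6.0 open 27.2 tilt [ 0.0022 -0.0001]
```

Emit:
arm_command([
  [[-0.36,-0.34,0,0],[-0.4,-0.31,0,0],[-0.42,-0.27,0,0],[-0.45,-0.22,0,0],[-0.46,-0.18,0,0],[-0.49,-0.13,0,0],[-0.49,-0.08,0,0],[-0.5,-0.03,0,0]],
])

```text
time: 31.72
eef_pos: [0.5402, 0.0033, 0.1984]
tcp_rot: [0.542, 0.455, -0.54, 0.456]
contact_force: [6.4, 0.1, 3.9]
opening: 0.32
```

```bash
python3 th.py
```

```text
t 31.73 X -0.0515 Y 0.0001 Z -0.0506 theta 4.700 r 0.0515 force X 6.3 Y 1.2 Z 3.9 open 27.3 tilt [0.0022 0.0001]
```

Emit:
arm_command([
  [[-0.49,0.08,0,0],[-0.49,0.13,0,0],[-0.48,0.16,0,0],[-0.47,0.19,0,0],[-0.44,0.22,0,0],[-0.43,0.25,0,0],[-0.4,0.29,0,0],[-0.37,0.33,0,0]],
])

```text
time: 32.72
eef_pos: [0.5545, 0.0008, 0.234]
tcp_rot: [-0.54, -0.457, 0.542, -0.454]
contact_force: [-4.8, 2.2, 5.2]
opening: 0.32
```

```bash
python3 th.py
```

```text
t 32.73 X -0.0370 Y 0.0000 Z -0.0150 theta 5.470 r 0.0509 force X -5.1 Y 1.4 Z 5.2 open 27.3 tilt [-0.0046  0.0006]
```

Emit:
arm_command([
  [[-0.33,0.36,0,0],[-0.3,0.39,0,0],[-0.26,0.43,0,0],[-0.21,0.44,0,0],[-0.17,0.47,0,0],[-0.12,0.45,0,0],[-0.07,0.35,0,0],[0,0.2,0,0]],
])

```text
time: 33.72
eef_pos: [0.5866, -0.0048, 0.2489]
tcp_rot: [0.541, 0.455, -0.541, 0.456]
contact_force: [-1.7, 2.0, 5.8]
opening: 0.322
```

```bash
python3 th.py
```

```text
t 33.73 X -0.0044 Y -0.0000 Z -0.0001 theta 6.195 r 0.0501 force X -2.0 Y 1.6 Z 5.8 open 27.5 tilt [ 0.0005 -0.0001]
```

Emit:
arm_command([
  [[-0.1,0.15,0,0],[-0.1,0.15,0,0],[0,0,0,0]],
])

```text
time: 34.1
eef_pos: [0.5889, -0.0052, 0.2492]
tcp_rot: [-0.541, -0.456, 0.541, -0.455]
contact_force: [-0.6, 1.3, 0.1]
opening: 0.32
```

```bash
python3 th.py
```

```text
t 34.10 X -0.0021 Y -0.0001 Z 0.0002 theta 6.241 r 0.0502 force X -0.8 Y 1.2 Z 0.1 open 27.3 tilt [-0.0016  0.0003]
```

Emit:
arm_command([
  [[0,0,0,0],[0,0,0,0],[0,0,0,0]],
], grip=5.6)

```text
time: 34.48
eef_pos: [0.5894, -0.0055, 0.2502]
tcp_rot: [0.541, 0.455, -0.541, 0.456]
contact_force: [-0.2, 0.3, -0.8]
opening: 0.651
```

```bash
python3 - <<'E'
from h import *
st=sensors.get_state();print(st['time'],st['eef_pos'],st['contact_force'],st['opening'])
im=optics.read_camera("wrist");cv2.imwrite("pics/w12.png",im)
im=optics.read_camera("side")[200:370,200:390];cv2.imwrite("pics/s12.png",cv2.resize(im,None,fx=4,fy=3.5))
E
```

```text
34.475 [ 0.5894 -0.0055  0.2502] [-0.1901  0.3303 -0.7865] 0.6513978739599823
```

View pics/w12.png

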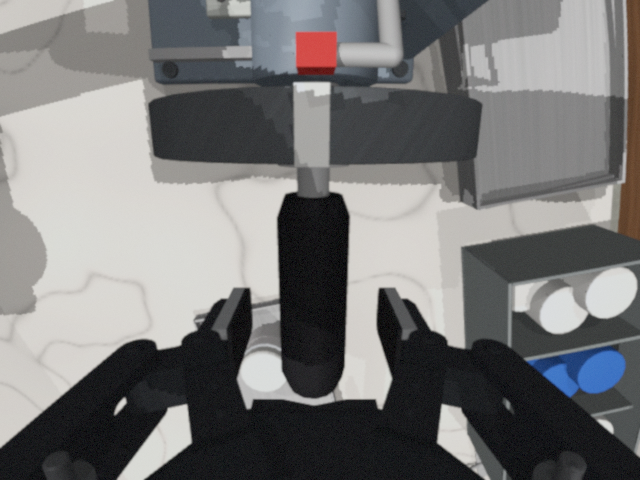

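View pics/s12.png

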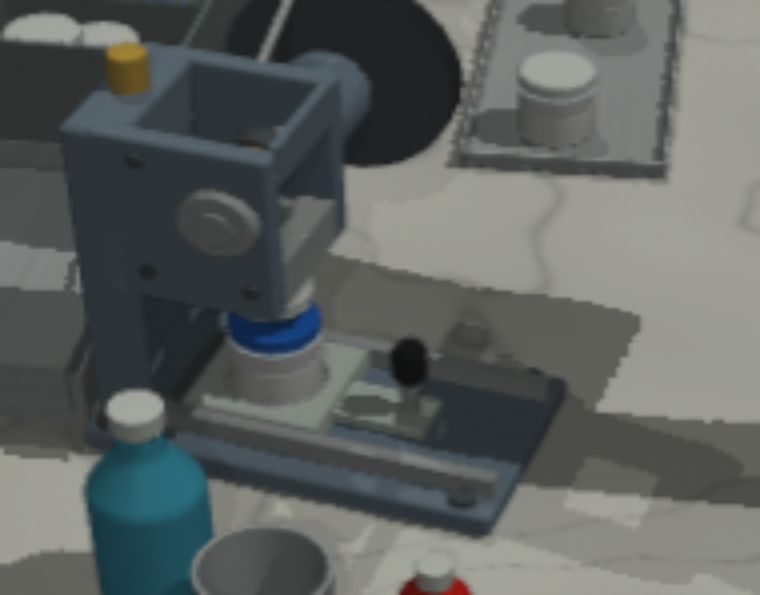

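Emit:
arm_command([
  [[-2,0,0,0],[-5,0,0,0],[-5,0,0,0],[-3,0,0,0],[0,0,0,0],[0,0,0,0]],
])

```text
time: 35.33
eef_pos: [0.5889, -0.0052, 0.3993]
tcp_rot: [-0.541, -0.456, 0.541, -0.455]
contact_force: [0.2, 0.1, -0.2]
opening: 0.658
```

```bash
python3 - <<'E'
from h import *
st=sensors.get_state();print(st['time'],st['eef_pos'],st['contact_force'],st['opening'])
im=optics.read_camera("wrist");cv2.imwrite("pics/w13.png",im)
im=optics.read_camera("side");cv2.imwrite("pics/s13f.png",im)
a=cv2.imread("pics/s10f.png")[255:330,240:320];b=im[255:330,240:320]
cv2.imwrite("pics/cmp.png",np.hstack([cv2.resize(x,None,fx=5,fy=5,interpolation=cv2.INTER_CUBIC) for x in (a,b)]))
E
```

```text
35.325 [ 0.5889 -0.0052  0.3993] [ 0.1572  0.0925 -0.1624] 0.6576994064315144
```

View pics/cmp.png

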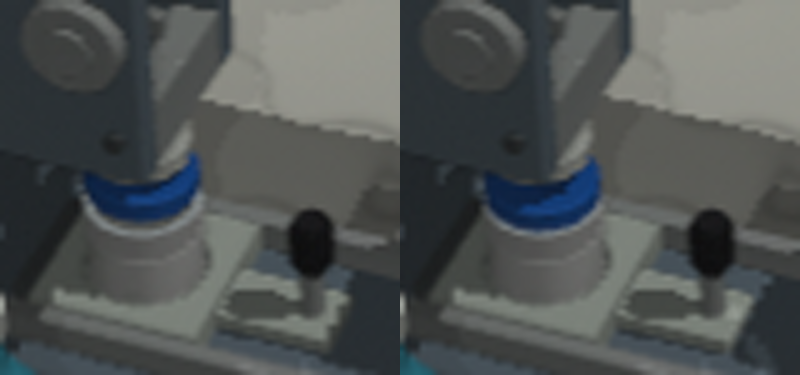

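View pics/w13.png

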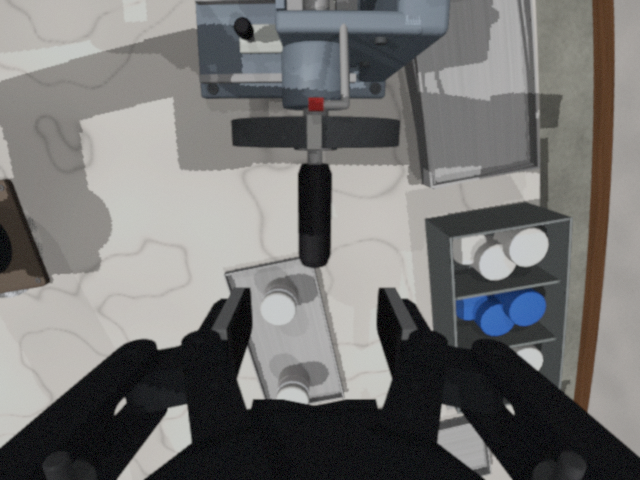

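The comparison shows the lid down by its gap after the stroke and the carriage not moved (knob in the same place). The handle is on top: column 314 against a wheel centre at 316. The gripper is clear of everything.

```bash
python3 - <<'E'
from h import *
st=sensors.get_state();print(st['time'],st['dq'],st['contact_force'])
print(ctrl.sign_off())
E
```

```text
35.425 [ 0.0001  0.0049  0.0017  0.0008  0.0023 -0.0002] [-0.4102 -0.4511 -0.1981]
the job is handed in; nothing more can be done
None
```

The job is handed in at 35.4 s: the blue-lidded tub is closed and standing in the press, and the handle is released on top. The sign-off gave no verdict, so this rests on my own checks.

**What I did**
- I first drew the carriage out about 14 mm by its knob, to give the gripper room in front of the press head.
- I gripped the tub by its body and stood it in the nest. The side picture showed it upright and seated.
- I pushed the carriage in by the knob with closed fingers. It stopped dead at about 23 N horizontal, about 29 N in all, against the 13 N or so it took to slide.
- I turned the wheel one full turn with a 20 N grip. The arm felt at most about 14 N along the way.

**Last checks**
- **Lid:** before and after side pictures show it down by about 5 mm, its gap gone.
- **Carriage:** the knob had not moved in those same pictures. I did not measure the 1.2 mm margin to the stop directly.
- **Wheel:** at release the arm position put it at about 6.24 to 6.27 rad, and the wrist picture shows the handle within 2 pixels of the wheel's middle.
- **Gripper:** clear of everything, with no contact force.
- **Bystanders:** I touched none, and the pictures show none disturbed.

**Disagreements:** the wheel axis lay about 1.4 mm nearer the front than I first took it, which gave up to 6 N of sideways force until I corrected the path. Nest position estimates from far and near pictures differed by 1 to 2 mm. I used the near one.

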